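# Load a big tin into the push-latch tin tray

## Task

Put the big tin away in the tin tray of the low shelf. Push the tray's front to pop the tray open, roll the lying tin (keep it down, never lift it) up the little ramp until it drops into the seat between the two rods, then push the tray shut until its latch holds. Make sure it really stays shut, don't force it, and leave the other things where they stand.

Things in the scene. Friction and masses are not known exactly. Their poses are not given: they have to be found in the camera images.
- unit: Low oak shelf unit fixed on the worktop, 262 mm wide, 113 mm high, side panels 114 to 126 mm left and right of its middle. Origin on the worktop, midway across, in the plane of the shut tray's front; x points into the unit (away from the robot), y to its left, z up. The tray slides out of it along -x.
- board_edge (a point): Middle of the lower front edge of the unit's top board: 10 mm in front of the unit's origin, 97 mm above the worktop; same axes as the unit. The board is 16 mm thick and reaches 216 mm behind the unit's origin. It overhangs the shut tray's front, so that front can be pushed only with a tilted tool.
- tray (a joint): Tray slide, m: 0 = shut, held by the push-push latch (so it starts); 0.095 = fully out, at a stop; -0.013 = pressed in to a firm rubber end stop. Press to that end stop (at least to -0.012) and let go: if shut before, it springs fully out in about 1 s; if out before, it returns to 0 and stays. Spring 4 N outward when out to 6 N when shut, friction 1.5 N, damping 20 N per m/s.
- pad_left (a point): Middle of the tray's left front cheek (round black push pad, 32 mm, flush with the front): 90 mm left of the middle, 38 mm above the worktop; moves with the tray; same axes as the unit. The oak cheek reaches from 69 to 112 mm off the middle and 4 to 72 mm above the worktop, 14 mm thick. Pushing one cheek is enough.
- pad_right (a point): The same for the right front cheek, 90 mm right of the middle.
- entry (a point): Middle of the tray's front edge, 3 mm above the worktop, moving with the tray; same axes as the unit. Between the cheeks (131 mm apart, a round steel post at each inner edge) the tray is open in front: a ramp rises along x from a 1.4 mm lip to the front rod (8 mm thick, 52 mm behind the edge, top at 9.6 mm).
- seat (a point): Centre of the tin when it lies in its seat on the tray: 77.5 mm behind the tray's front edge, 48 mm above the worktop; axes as the unit, moves with the tray. The tin drops in past the front rod and has about 2 mm of play. Seated, it clears the top board by 4 mm; on top of the front rod it would not, so it can be rolled in only while the tray is out.
- rear_rod (a point): Middle of the rear rod (8 mm thick, along y, 108 mm behind the tray's front edge, top at 13 mm), just behind the seat; moves with the tray. Behind it stands a white wall, and white side rails 131 mm apart run along the seat.
- big_tin: Big tin lying on its side in front of the unit, 90 mm in diameter, 115 mm long, about 0.6 kg, cream label with a red and a thin green band. Origin at its centre, 45 mm above the worktop; its y axis is the tin's axis, about along the unit's y; x and z turn as it rolls. Too wide to grip. It rolls easily; pushed slowly it stops by itself within a few mm, but let go on the ramp it rolls back.
- spice_a: Bystander: spice jar with a red cap, 45 mm wide, 106 mm tall, standing on the unit's top board; origin under its middle.
- spice_b: Bystander: spice jar with a green cap, 46 mm wide, 106 mm tall, standing on the unit's top board; origin under its middle.
- tin_small: Bystander: small green tin, 57 mm wide, 72 mm tall, standing on the unit's top board; origin under its middle.
- salt_shaker: Bystander: shaker with a grey cap, 44 mm wide, 90 mm tall, standing on the worktop to the left; origin under its middle.
- pepper_shaker: Bystander: like the other shaker, beside it; origin under its middle.
- bowl_near: Bystander: white bowl, 130 mm wide, 63 mm high, standing on the worktop to the right; origin under its middle.

How it is judged:
On the way, in this order (a step that is already met when the one before it is completed fails the run):
1. the tray has been popped open and stands fully out (value of joint tray above 0.088 m), for 0.2 s.
2. the tin lies in its seat on the open tray (distance between big_tin and seat below 0.012 m and value of joint tray above 0.06 m and linear speed of big_tin below 0.05 m/s), for 0.3 s.
3. the tray is shut and the latch holds it (value of joint tray between -0.004 and 0.004 m and distance between big_tin and seat below 0.012 m and contact force between the fingers and unit below 0.1 N), for 0.3 s.
At the end, for the whole second after the job is handed in: The tray is shut and latched (slide within 4 mm of 0) with the big tin at rest in its seat (centre within 12 mm of the seat point); the other things stand within 30 mm of where they were (value of joint tray between -0.004 and 0.004 m and distance between big_tin and seat below 0.012 m and linear speed of big_tin below 0.02 m/s); the robot touches nothing.
It fails at once if the tin is lifted (its centre more than 75 mm above the worktop; rolling over the front rod takes it to 55 mm) (height (world z) of big_tin above 0.075 m).
It fails at once if the tray is forced (pressed with more than 60 N) (contact force between the fingers and unit above 60 N).
It fails at once if one of the other things is moved by more than 30 mm (distance of any of spice_a, spice_b, tin_small, salt_shaker, pepper_shaker, bowl_near from where it was at the start of the episode above 0.03 m).
It also fails if it takes over 72 s, if anything falls off the work surface, if the arm or the gripper's body presses on something with over 40 N, if the wrist force passes 120 N, or if a joint passes its speed limit or range.

## Robot

A 7-joint arm with a two-finger parallel gripper is mounted at the origin on a cart in front of the work surface, level with it; the furniture and walls round the work are solid. World frame = base frame: x ahead of the robot, y to its left, z up, the work surface at z = 0. Lengths are in m, angles in rad, forces in N, time in s.
With the tool pointing down it reaches from about 0.425 to 0.875 m from the base axis. Payload 4.7 kg.
Tool frame: the origin (TCP) lies on the centre line of the jaws, within the pads' length; the fingertips stand 14 mm ahead of it and the grasp point (between the pads) lies 5 mm behind it; z points along the fingers, y is the direction in which the jaws open and shut (so a half turn about z gives the same grasp; the last joint's range is limited). The gripper opens to 87 mm and grips with 3 to 60 N. Pads are 19 mm wide; open, the fingers measure 117 mm over their backs; the gripper's body (75 mm by 190 mm) begins 51 mm behind the grasp point.
Start: joints at [-1.237, 0.321, -0.07, 1.45, 0.023, 1.371, -0.057], TCP at [0.204, 0.617, 0.237] pointing down, gripper open.
Joint ranges: [-2.86, 2.86], [-0.3, 2.09], [-1.38, 1.24], [0.06, 2.45], [-1.56, 4.7], [0.09, 2.05], [-2.69, 2.69]. Speed limits (rad/s): [2.57, 2.57, 3.14, 3.14, 3.14, 3.14, 3.14].

## Interface

Orientations are given as a rotation vector (axis times angle).
In Python, from bench import ctrl, optics, models gives the robot as it stands. The module is installed in compiled form; this text tells all that it offers.
- The arm moves only by the tool arm_command, never from a script. Its argument "motion" is a list of rows, each a list of 3 entries, a list of its own where there are three numbers: the shift along the tool's x, y, z in mm, then the turn, a rotation vector about the tool's x, y, z in degrees, then the closure, from 0 (fully open) to 1 (shut). In form: [[[x, y, z], [ax, ay, az], claw], ...]. A call has 1 to 8 rows; each row shifts and turns the commanded pose from where the row before left it, along the tool's axes as they then stand; what a row does not reach is not made up. A row lasts 1/12 s, in which the tool goes at most 41.7 mm and 7.16 degrees, less where a joint would pass 70% of its speed; a pose out of reach is approached as far as the arm can. A call with a gripper value outside its range is refused whole. The fingers move at their own pace and stop on an object; "force" is the grip in N (left out, the last holds). Time passes only in rows, so rows that do not move let the fingers close. It gives the time, the measured TCP pose, the force and the opening at its end, in the units of the state.
- ctrl.get_state(): the state, without advancing time (a new reading comes with each control period).
- optics.get_image(name): name is "scene" or "top" or "wrist"; returns (picture, depth): 420x560x3 uint8, blue, green, red; 420x560 float32, m along the optical axis (not along the pixel's ray), 0 where there is no reading.
- optics.camera_model(name): a dict with "fovy" (degrees; the focal length in pixels is half the picture's height over the tangent of half this angle, whatever the lens; pixels are square), "cx", "cy" (the principal point, pixels), "rvec" (rotation vector, rad) and "tvec" (3), from world to camera coordinates, as OpenCV has them; the wrist camera has in their place "mount" (4x4, takes a point from camera to tool coordinates, whose origin is the TCP and whose axes are the flange's). Camera axes: x right, y down, z forward; pixel columns grow to the right and rows downward; lengths in m; the calibration is good to about 2 mm. A picture is of the moment at which its call begins: read the wrist's pose just before it. camera_model takes no time and is no camera call.
- ctrl.close_job(): hands the job in, once; it reports no verdict.
Trained networks look in the newest picture that a camera, given by its name, has taken for a name from the list of things; names that differ only in an ending like _2 or _b are one class to them, and where a whole thing is asked for, a point or a joint stands for the part that bears it (a point fixed in the world has none). Each returns a list of dicts, best first, with "conf" (0 to 1); they miss things now and then, are a little off and sometimes report something else, mostly with a low value. They report only what shows in the picture. A call takes as long as a camera call.
- models.search_frame(camera, target): "location" ([x, y, z] in m, in the coordinates of the camera as it stood for that picture, good to about 4 mm: the middle of the surface that is visible of it).
- models.silhouettes(camera, target): "pixels" (420x560 bool, what is visible of it).
The state is a dict: "time": time; "joint_positions": joint angles; "qd": joint speeds; "joint_torque": joint torques, N m; "position": TCP position; "tool_rot": TCP orientation; "ft_force": force on the tool from outside, world axes, zero at the start; "torque": the same for the moment, N m; "grip_width": opening from 0.0 (shut) to 1.0 (fully open).
Only numpy, scipy, OpenCV 4.12 (cv2) and the standard library are available. Lean on these libraries where they do the work, as an engineer would, in place of code of your own. Each camera call takes 0.05 s, during which the arm holds its last target.

## Working session

There is one attempt and no reset: what is moved stays moved. The work goes in short steps, Python scripts to look and compute and a tool call to move; the robot and the scene stay as the last step left them, time stands still between calls to the robot, and variables do not carry over. Pictures are saved under pics/ and viewed, and the job is handed in when it is done.

Besides the shell and the picture viewer there is one more tool, called after ">>>" in YAML: its name, and indented under it one key for each argument. arm_command: Moves the arm, as the interface text tells. Its arguments: {"type":"object","properties":{"motion":{"type":"array","items":{"type":"array"}},"force":{"type":"number"}},"required":["motion"]}

```bash
mkdir -p pics
cat > h.py <<'E'
import numpy as np, cv2
from bench import ctrl, optics, models
from scipy.spatial.transform import Rotation as R
def cam2world(name,p):
    m=optics.camera_model(name)
    p=np.atleast_2d(p)
    if 'rvec' in m:
        Rm=R.from_rotvec(np.array(m['rvec']).ravel()).as_matrix(); t=np.array(m['tvec']).ravel()
        return (p-t)@Rm
    s=ctrl.get_state(); M=np.array(m['mount'])
    q=p@M[:3,:3].T+M[:3,3]
    return R.from_rotvec(s['tool_rot']).apply(q)+np.array(s['position'])
def cloud(name,d):
    m=optics.camera_model(name); f=210/np.tan(np.radians(m['fovy'])/2)
    v,u=np.mgrid[:420,:560]
    P=np.stack([(u-m['cx'])/f*d,(v-m['cy'])/f*d,d],-1)
    return cam2world(name,P.reshape(-1,3)).reshape(420,560,3)
E
python3 - <<'E'
from h import *
s=ctrl.get_state(); print(s)
for n in ['scene','top']:
    im,d=optics.get_image(n); cv2.imwrite(f'pics/{n}0.png',im); np.save(f'{n}0.npy',d)
    print(n,optics.camera_model(n))
    for t in ['unit','pad_left','pad_right','big_tin','entry','spice_a','tin_small','salt_shaker','bowl_near']:
        r=models.search_frame(n,t)
        print(t,[(round(x['conf'],2),cam2world(n,x['location'])[0].round(4)) for x in r[:3]])
print(ctrl.get_state()['time'])
E
```

```text
{'time': 0.0, 'joint_positions': array([-1.2369105 ,  0.32182767, -0.07009732,  1.45165755,  0.02260815,
        1.37078033, -0.05690075]), 'qd': array([0.00037081, 0.00131325, 0.00192246, 0.00060567, 0.00083942,
       0.00167957, 0.00016394]), 'joint_torque': array([ 5.56428495e-04, -4.91274011e+01, -4.03515631e-01, -3.12531781e+01,
       -6.38191542e-02,  4.33324242e-02,  1.67643548e-04]), 'position': array([0.20421547, 0.616545  , 0.2354673 ]), 'tool_rot': array([-5.00081959e-01, -3.10133106e+00,  2.94490047e-03]), 'ft_force': array([ 0.34097591, -0.08114241,  1.09217782]), 'torque': array([-0.00969241, -0.04381734,  0.00576261]), 'grip_width': 1.0043019880036226}
scene {'fovy': 47.227523669364494, 'cx': 284.09079086033506, 'cy': 200.77472146684198, 'rvec': array([ 2.17888562, -1.23333339,  0.46866608]), 'tvec': array([-0.31860592,  0.44694949,  1.00073905])}
unit []
pad_left [(0.96, array([0.6747, 0.0744, 0.0091]))]
pad_right [(0.77, array([0.6797, 0.0733, 0.0097]))]
big_tin [(0.8, array([0.4655, 0.0764, 0.0778])), (0.73, array([0.6755, 0.0789, 0.0071]))]
entry [(0.77, array([0
[... 323 characters left out ...]
 {'fovy': 53.30802135794868, 'cx': 281.71107007418277, 'cy': 206.4491370508191, 'rvec': array([ 2.15105957, -2.14388092,  0.10347263]), 'tvec': array([-0.02399175,  0.60134153,  1.43126263])}
unit [(0.58, array([0.7033, 0.0471, 0.1148]))]
pad_left []
pad_right []
big_tin [(0.74, array([0.7376, 0.0584, 0.2172])), (0.73, array([0.487 , 0.0868, 0.0833]))]
entry [(0.51, array([0.4714, 0.2986, 0.0774]))]
spice_a [(0.7, array([0.7395, 0.0585, 0.2185])), (0.52, array([0.7309, 0.1389, 0.2208]))]
tin_small [(0.8, array([ 0.7151, -0.02  ,  0.1817]))]
salt_shaker [(0.54, array([0.4695, 0.2971, 0.0794]))]
bowl_near [(0.68, array([ 0.4632, -0.3971,  0.0193])), (0.63, array([0.7285, 0.1387, 0.2224]))]
1.0
```

View pics/scene0.png

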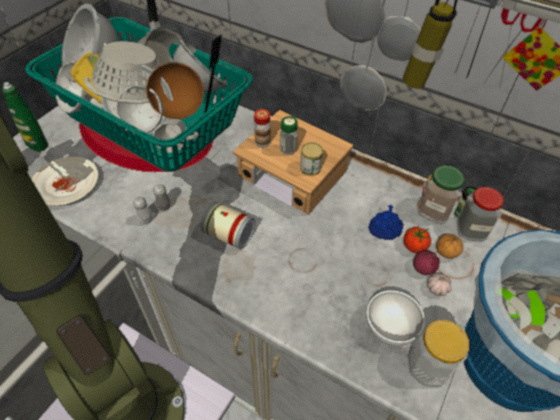

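View pics/top0.png

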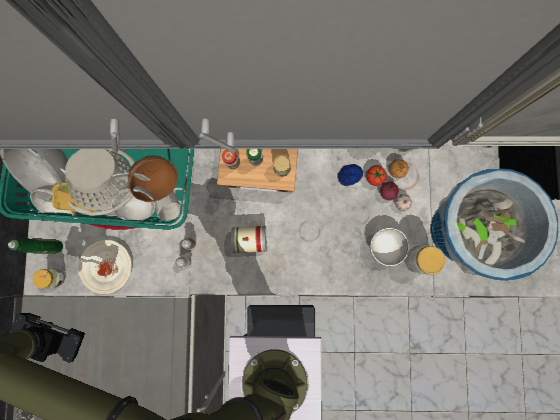

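Run:
```python
from h import *
d=np.load('top0.npy'); P=cloud('top',d); ok=d>0
# board top
m=ok&(abs(P[...,2]-.113)<.006)&(P[...,0]>.5)&(P[...,0]<1)&(abs(P[...,1])<.35)
m=m.astype(np.uint8); n,l,st,_=cv2.connectedComponentsWithStats(m)
i=1+np.argmax(st[1:,4]); q=P[l==i]; print(st[i],q[:,2].mean())
r=cv2.minAreaRect((q[:,:2]*1000).astype(np.float32)); print(r, cv2.boxPoints(r))
# tin
m=ok&(P[...,2]>.055)&(P[...,2]<.1)&(P[...,0]>.38)&(P[...,0]<.58)&(abs(P[...,1]-.08)<.12)
q=P[m]; print(len(q), q.min(0),q.max(0))
r=cv2.minAreaRect((q[:,:2]*1000).astype(np.float32)); print(r,cv2.boxPoints(r)); t=q[q[:,2]>.085]; print(t[:,2].max(),t.mean(0))
d=np.load('scene0.npy'); P=cloud('scene',d); ok=d>0
m=ok&(abs(P[...,2]-.105)<.007)&(P[...,0]>.5)&(P[...,0]<.64)&(abs(P[...,1]-.06)<.15)
q=P[m]; 
for y in np.arange(-.09,.2,.02):
    k=abs(q[:,1]-y)<.01
    if k.sum(): print(round(y,3), np.percentile(q[k,0],[5,50,95]).round(4),k.sum())
print(P[330:331:1,::40].round(3).tolist())
```

```text
[ 217  149   81   42 2091] 0.1127643540572204
((727.2340698242188, 60.85577392578125), (262.5875549316406, 142.73175048828125), 85.44425201416016) [[645.66516  -64.35465 ]
 [787.9459   -75.691696]
 [808.803    186.0662  ]
 [666.5222   197.40324 ]]
850 [0.44151649 0.03259141 0.05548932] [0.53101747 0.15133629 0.09646072]
((485.57183837890625, 91.39189910888672), (87.78681182861328, 114.64173126220703), 3.7719881534576416) [[438.00262 145.70102]
 [445.54443  31.30763]
 [533.14105  37.08278]
 [525.59924 151.47617]]
0.09646071876554257 [0.48615114 0.09096977 0.0885535 ]
[[[-0.013, 0.39, -0.001], [-0.021, 0.026, 0.417], [0.011, -0.012, 0.401], [0.063, -0.008, 0.3], [0.32, 0.316, -0.534], [0.317, 0.104, -0.293], [0.318, -0.05, -0.124], [0.323, -0.168, -0.001], [0.37, -0.249, 0.003], [0.419, -0.33, 0.001], [0.462, -0.411, 0.011], [0.432, -0.481, 0.146], [0.42, -0.538, 0.231], [0.414, -0.587, 0.296]]]
```

The unit's front board edge shows at top-image rows ≈190 (cols 217–297), and the tin at (248,240). The bowl, shakers and jars all stand clear of the approach. In the unit frame the tin is about 11 mm left of centre and yawed about 8°.

```bash
cat >> h.py <<'E'
O=np.array([.666,.0657,0]); yaw=np.radians(-4.56)
UX=np.array([np.cos(yaw),np.sin(yaw),0]); UY=np.array([-UX[1],UX[0],0]); UZ=np.array([0,0,1.])
def U(x,y,z): return O+UX*x+UY*y+UZ*z     # unit->world, m
def toU(p): p=np.asarray(p)-O; return np.stack([p@UX,p@UY,p@UZ],-1)
def Rot(tilt,az=0.):  # tool z forward by tilt deg; tool y = unit y turned by az
    t=np.radians(tilt); a=np.radians(az)
    ux=UX*np.cos(a)+UY*np.sin(a); uy=-UX*np.sin(a)+UY*np.cos(a)
    z=np.sin(t)*ux-np.cos(t)*UZ; return R.from_matrix(np.stack([np.cross(uy,z),uy,z],1))
def plan(pT,RT,n=None,s=None,verbose=True):
    """total shift in current tool axes; total turn"""
    s=s or ctrl.get_state(); R0=R.from_rotvec(s['tool_rot'])
    dp=R0.inv().apply(np.array(pT)-s['position'])*1000; dr=np.degrees((R0.inv()*RT).as_rotvec())
    print('shift(tool)mm',dp.round(1),'turn',dr.round(2)); return dp,dr
def tip(p,RT): # TCP such that fingertip centre at p
    return np.asarray(p)-RT.apply([0,0,.014])
def st():
    s=ctrl.get_state(); Rr=R.from_rotvec(s['tool_rot']); z=Rr.apply([0,0,1]);y=Rr.apply([0,1,0])
    print('t',round(s['time'],2),'U tcp',(toU(s['position'])*1000).round(1),'tipU',(toU(s['position']+.014*z)*1000).round(1),'tilt',np.degrees(np.arccos(-z[2])).round(1),'yvec U',np.array([y@UX,y@UY,y[2]]).round(3),'F',s['ft_force'].round(1),'g',round(s['grip_width'],2)); return s
E
python3 - <<'E'
from h import *
s=st(); print(optics.camera_model('wrist'))
# stage A: vertical, yaw aligned above front-right; in unit frame
plan(U(-.15,-.141,.25),Rot(0)) 
print(U(-.15,-.141,.25), U(-.227,0,.04))
E
```

```text
t 1.0 U tcp [-504.   512.9  236.6] tipU [-504.   512.9  222.6] tilt 0.0 yvec U [0.238 0.971 0.   ] F [-0.5 -0.1 -0.1] g 1.0
{'fovy': 67.87202131835036, 'cx': 276.8423139000605, 'cy': 210.54298599887824, 'mount': array([[ 3.54640991e-04, -9.68439483e-01, -2.49248556e-01,
         6.70848638e-02],
       [ 9.99999142e-01,  6.57833646e-04, -1.13313150e-03,
         1.59964041e-04],
       [ 1.26133337e-03, -2.49247940e-01,  9.68438885e-01,
        -1.48928399e-01],
       [ 0.00000000e+00,  0.00000000e+00,  0.00000000e+00,
         1.00000000e+00]])}
shift(tool)mm [-499.4 -551.   -13.4] turn [ 1.000e-02  0.000e+00 -1.376e+01]
[ 0.50526488 -0.06292823  0.25      ] [0.43971854 0.08374719 0.04      ]
```

>>> arm_command:
  motion:
    - [[-25,-27.5,-1],[0,0,0],0]
    - [[-25,-27.5,-1],[0,0,0],0]
    - [[-25,-27.5,-1],[0,0,0],0]
    - [[-25,-27.5,-1],[0,0,0],0]
    - [[-25,-27.5,-1],[0,0,0],0]
    - [[-25,-27.5,-1],[0,0,0],0]
    - [[-25,-27.5,-1],[0,0,0],0]
    - [[-25,-27.5,-1],[0,0,0],0]

```text
time: 1.67
position: [0.3256, 0.3436, 0.2449]
tool_rot: [0.5, 3.101, 0.001]
ft_force: [0.5, 0.9, 0.5]
grip_width: 1.001
```

>>> arm_command:
  motion:
    - [[-25,-27.5,-1],[0,0,0],0]
    - [[-25,-27.5,-1],[0,0,0],0]
    - [[-25,-27.5,-1],[0,0,0],0]
    - [[-25,-27.5,-1],[0,0,0],0]
    - [[-25,-27.5,-1],[0,0,0],0]
    - [[-25,-27.5,-1],[0,0,0],0]
    - [[-25,-27.5,-1],[0,0,0],0]
    - [[-25,-27.5,-1],[0,0,0],0]

```text
time: 2.33
position: [0.4462, 0.0718, 0.253]
tool_rot: [0.5, 3.101, 0.002]
ft_force: [0.7, 1.0, -0.5]
grip_width: 1.003
```

>>> arm_command:
  motion:
    - [[-25,-27.5,0],[0,0,0],0]
    - [[-25,-27.5,0],[0,0,0],0]
    - [[-25,-27.5,0],[0,0,0],0]
    - [[-25,-27.5,0],[0,0,0],0]
    - [[0,0,0],[0,0,-6.8],0]
    - [[0,0,0],[0,0,-7],0]
    - [[0,0,0],[0,0,0],0]

```text
time: 2.92
position: [0.5062, -0.0631, 0.2526]
tool_rot: [0.122, 3.139, -0.0]
ft_force: [0.8, -0.6, -0.3]
grip_width: 1.003
```

Run:
```python
from h import *
s=st()
print(s['joint_positions'].round(2))
R60=Rot(60); p=tip(U(-.05,-.141,.040),R60); print((toU(p)*1000).round(1)); plan(p,R60)
im,d=optics.get_image('wrist'); cv2.imwrite('pics/w1.png',im)
```

```text
t 2.92 U tcp [-149.  -141.1  252.6] tipU [-149.  -141.1  238.6] tilt 0.0 yvec U [-0.002  1.    -0.   ] F [ 0.8 -0.6 -0.3] g 1.0
[-0.58 -0.    0.66  1.79  0.    1.35  1.57]
[ -62.1 -141.    47. ]
shift(tool)mm [-8.690e+01 -1.000e-01  2.056e+02] turn [  0.06 -59.99   0.1 ]
```

View pics/w1.png

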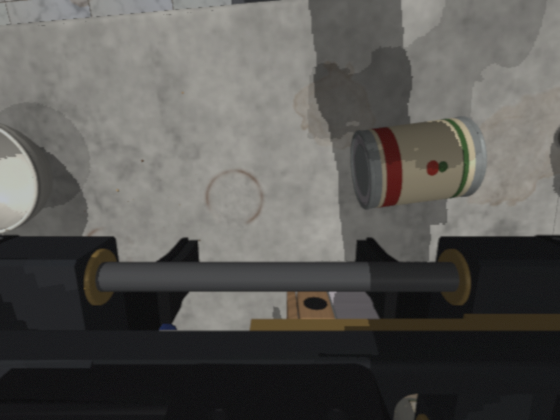

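>>> arm_command:
  motion:
    - [[0,0,0],[0,-6,0],0]
    - [[0,0,0],[0,-6,0],0]
    - [[0,0,0],[0,-6,0],0]
    - [[0,0,0],[0,-6,0],0]
    - [[0,0,0],[0,-6,0],0]
    - [[0,0,0],[0,-6,0],0]
    - [[0,0,0],[0,-6,0],0]
    - [[0,0,0],[0,-6,0],0]

```text
time: 3.63
position: [0.5188, -0.056, 0.2598]
tool_rot: [0.094, 2.661, 0.013]
ft_force: [-0.4, 0.1, 0.5]
grip_width: 1.0
```

>>> arm_command:
  motion:
    - [[0,0,0],[0,-6,0],0]
    - [[0,0,0],[0,-6,0],0]
    - [[0,0,0],[0,0,0],0]
    - [[0,0,0],[0,0,0],0]

```text
time: 3.97
position: [0.5414, -0.0599, 0.2437]
tool_rot: [0.094, 2.552, 0.017]
ft_force: [0.0, 1.0, 1.2]
grip_width: 1.001
```

Run:
```python
from h import *
s=st()
print(s['joint_positions'].round(2))
R60=Rot(60)
for x,z in [(-.1,.12),(-.05,.04)]:
  p=tip(U(x,-.141,z),R60); plan(p,R60)
im,d=optics.get_image('wrist'); cv2.imwrite('pics/w2.png',im); np.save('w2.npy',d); np.save('w2P.npy',cloud('wrist',d))
for t in ['pad_right','pad_left','big_tin','board_edge']:
    r=models.search_frame('wrist',t); print(t,[(round(x['conf'],2),(toU(cam2world('wrist',x['location'])[0])*1000).round(1)) for x in r[:3]])
```

```text
t 3.97 U tcp [-114.2 -135.1  243.7] tipU [-106.5 -134.6  232.1] tilt 33.7 yvec U [-0.016  0.999  0.033] F [0.  1.  1.2] g 1.0
[ 0.17 -0.3  -0.07  2.18 -0.11  0.68  1.66]
shift(tool)mm [62.8 -9.8 98.1] turn [  1.96 -26.39  -0.74]
shift(tool)mm [ 65.5 -13.2 192.3] turn [  1.96 -26.39  -0.74]
pad_right [(0.73, array([16.2, 11.6, 18. ]))]
pad_left [(0.77, array([17.4, 15.3,  9.8]))]
big_tin [(0.63, array([-170.9,   -2.4,   89.4]))]
board_edge [(0.85, array([ 13.4,   4.1, 105.2]))]
```

View pics/w2.png

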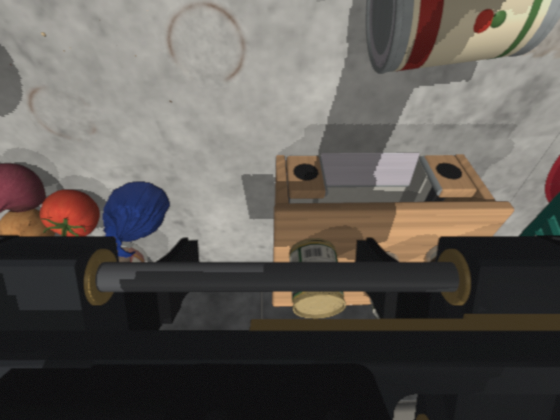

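Run:
```python
from h import *
s=st(); Rc=R.from_rotvec(s['tool_rot'])
plan(tip(U(-.09,-.141,.09),Rc),Rc)
P=np.load('w2P.npy'); d=np.load('w2.npy')
q=toU(P)*1000
for uv in [(305,175),(449,172),(285,160),(310,160),(275,206),(400,206),(508,206),(390,30),(420,15)]:
    print(uv,q[uv[1],uv[0]].round(1))
m=(d>0)&(abs(q[...,2]-105)<8)&(q[...,0]<60)&(q[...,0]>-40)&(abs(q[...,1])<150)
k=q[m]; print('front face x',np.percentile(k[:,0],[2,20,50]), 'y',k[:,1].min(),k[:,1].max())
m=(d>0)&(abs(q[...,2]-40)<25)&(q[...,0]<30)&(q[...,0]>-40)&(abs(abs(q[...,1])-90)<20)
k=q[m]; print('cheek x',np.percentile(k[:,0],[2,20,50,80]),k[:,1].min(),k[:,1].max())
```

```text
t 4.22 U tcp [-112.4 -130.6  246.2] tipU [-104.6 -130.   234.6] tilt 33.9 yvec U [-0.026  0.999  0.032] F [ 0.2  0.  -0. ] g 1.0
shift(tool)mm [ 68.4 -16.  127.6] turn [0. 0. 0.]
(305, 175) [  1.3 -90.4  47.7]
(449, 172) [ 1.7 90.1 43.3]
(285, 160) [  14.1 -112.     3. ]
(310, 160) [  1.9 -81.2  18.3]
(275, 206) [  -5.9 -128.5  105. ]
(400, 206) [ -7.    6.1 107.7]
(508, 206) [ -8.1 123.6 110.3]
(390, 30) [-169.2  -44.2   77.6]
(420, 15) [-182.8  -30.5   89.7]
front face x [-8.2513507  -7.54570698 -7.03853944] y -130.56685485208428 129.6302853585796
cheek x [0.4986725  1.3022902  1.90173032 2.44199839] -109.9972750334798 109.86388394953131
```

>>> arm_command:
  motion:
    - [[11.5,-2.7,21.3],[0,0,0],0]
    - [[11.5,-2.7,21.3],[0,0,0],0]
    - [[11.5,-2.7,21.3],[0,0,0],0]
    - [[11.5,-2.7,21.3],[0,0,0],0]
    - [[11.5,-2.7,21.3],[0,0,0],0]
    - [[11.5,-2.7,21.3],[0,0,0],0]
    - [[0,0,0],[0,-5,0],0]
    - [[0,0,0],[0,-5,0],0]

```text
time: 4.88
position: [0.5539, -0.0632, 0.0968]
tool_rot: [0.073, 2.445, 0.032]
ft_force: [-0.6, 0.7, 0.1]
grip_width: 0.996
```

Run:
```python
from h import *
s=st(); print(s['joint_positions'].round(2))
plan(tip(U(-.06,-.141,.05),Rot(55)),Rot(55))
```

```text
t 4.88 U tcp [-101.5 -137.4   96.8] tipU [ -92.5 -136.6   86.1] tilt 39.9 yvec U [-0.035  0.999  0.042] F [-0.6  0.7  0.1] g 1.0
[ 0.13 -0.1  -0.01  2.41 -0.52  0.16  2.11]
shift(tool)mm [ 1.7 -6.3 48.7] turn [  3.12 -15.24  -0.41]
```

```bash
cat > kin.py <<'E'
import numpy as np, itertools
from scipy.spatial.transform import Rotation as R
from scipy.optimize import least_squares
def fk(q,par,sg):
    # z-y-z-y-z-y-z; links along local z
    h,a0,L1,e1,L2,e2,L3=par; q=np.array(q)*sg
    T=R.identity(); p=np.array([0,0,h])
    T=T*R.from_euler('z',q[0]); p=p+T.apply([a0,0,0])
    T=T*R.from_euler('y',q[1]); 
    T=T*R.from_euler('z',q[2]); p=p+T.apply([e1,0,L1])
    T=T*R.from_euler('y',q[3]); p=p+T.apply([-e1+0*e2,0,0])
    T=T*R.from_euler('z',q[4]); p=p+T.apply([0,0,L2])
    T=T*R.from_euler('y',q[5]); p=p+T.apply([e2,0,0])
    T=T*R.from_euler('z',q[6]); p=p+T.apply([0,0,L3])
    return p,T
E
python3 - <<'E'
from kin import *
from h import *
s=ctrl.get_state()
D=[([-1.2369105 ,0.32182767,-0.07009732,1.45165755,0.02260815,1.37078033,-0.05690075],[0.20421547,0.616545,0.2354673],[-5.00081959e-01,-3.10133106e+00,2.94490047e-03]),
([-0.58,0,.66,1.79,0,1.35,1.57],[.5062,-.0631,.2526],[.122,3.139,0]),
([.17,-.3,-.07,2.18,-.11,.68,1.66],[.5414,-.0599,.2437],[.094,2.552,.017]),
(s['joint_positions'],s['position'],s['tool_rot'])]
res=[]
for sg in itertools.product([1,-1],repeat=4):
    sgn=np.array([sg[0],1,sg[1],1,sg[2],1,sg[3]])
    # orientation consistency: const tool rotation offset
    Os=[fk(q,[0]*7,sgn)[1].inv()*R.from_rotvec(r) for q,p,r in D]
    ang=max((Os[0].inv()*o).magnitude() for o in Os)
    f=lambda par: np.concatenate([(fk(q,par,sgn)[0]-p) for q,p,r in D])
    o=least_squares(f,[.3,0,.35,0,.35,0,.2]); res.append((ang,np.sqrt(o.cost),sgn,o.x.round(3),Os[0].as_rotvec()))
res.sort(key=lambda r:r[0])
for r in res[:4]: print(r)
E
```

```text
(0.004158762668120015, np.float64(0.03144328237438173), array([-1,  1, -1,  1, -1,  1, -1]), array([ 0.244, -0.023,  0.434,  0.007,  0.512, -0.025,  0.327]), array([ 4.21182513e-09, -4.66107363e-10,  1.57079633e+00]))
(0.5176675872877589, np.float64(0.34857622689208884), array([1, 1, 1, 1, 1, 1, 1]), array([ 0.581,  0.217, -2.531,  0.931, -0.598,  0.368, -1.24 ]), array([ 0.00266794, -0.00266795, -0.93130872]))
(1.042699617604625, np.float64(0.035805489025574545), array([-1,  1, -1,  1,  1,  1, -1]), array([ 0.216, -0.024,  0.425,  0.022,  0.501, -0.023,  0.306]), array([ 0.03272846, -0.03668224,  1.56153271]))
(1.450510921229154, np.float64(0.19292173868644222), array([-1,  1,  1,  1, -1,  1, -1]), array([ 0.351,  0.75 ,  0.593, -0.236,  0.097,  0.159,  0.474]), array([-0.03450009,  0.03351203,  1.43744481]))
```

>>> arm_command:
  motion:
    - [[0,-1,6],[0.5,-2.5,0],0]
    - [[0,-1,6],[0.5,-2.5,0],0]
    - [[0,-1,6],[0.5,-2.5,0],0]
    - [[0,-1,6],[0.5,-2.5,0],0]

```text
time: 5.22
position: [0.56, -0.0637, 0.1151]
tool_rot: [0.086, 2.354, 0.023]
ft_force: [-0.1, 0.1, 1.2]
grip_width: 1.001
```

Run:
```python
from h import *
from kin import *
s=st(); print(s['joint_positions'].round(3))
plan(tip(U(-.06,-.141,.04),Rot(55)),Rot(55))
sg=np.array([-1,1,-1,1,-1,1,-1])
for q5 in (-.5,0,1.5,3.1):
    q=s['joint_positions'].copy(); q[4]=q5; q[5]=.5
    z=fk(q,[0]*7,sg)[1].apply([0,0,1]); print(q5,(toU(O+z)).round(2))
```

```text
t 5.22 U tcp [ -95.4 -137.4  115.1] tipU [ -85.5 -136.7  105.2] tilt 45.1 yvec U [-0.024  0.999  0.042] F [-0.1  0.1  1.2] g 1.0
[ 0.257 -0.132 -0.142  2.446 -1.123  0.096  2.692]
shift(tool)mm [30.4 -7.  64.1] turn [  2.62 -10.01  -0.98]
-0.5 [ 0.37  0.2  -0.91]
0 [ 0.32 -0.03 -0.95]
1.5 [ 0.6  -0.51 -0.61]
3.1 [ 0.97 -0.06 -0.24]
```

```bash
cat >> h.py <<'E'
def Rdir(zf,zr):  # tool axis: tilt forward zf deg, right zr deg
    a,b=np.radians(zf),np.radians(zr)
    z=UX*np.sin(a)*np.cos(b)-UY*np.sin(b)-UZ*np.cos(a)*np.cos(b)
    y=UY-(UY@z)*z; y/=np.linalg.norm(y); return R.from_matrix(np.stack([np.cross(y,z),y,z],1))
def seq(wps):
    s=ctrl.get_state(); p=s['position']; Rc=R.from_rotvec(s['tool_rot'])
    for pT,RT in wps:
        dp=Rc.inv().apply(np.array(pT)-p)*1000; dr=np.degrees((Rc.inv()*RT).as_rotvec())
        n=max(np.linalg.norm(dp)/35,np.linalg.norm(dr)/6)
        print('shift',dp.round(1),'turn',dr.round(1),'rows',round(n,1)); p,Rc=np.array(pT),RT
E
python3 - <<'E'
from h import *
p=U(-.12,-.141,.2)
seq([(p,Rdir(28,0)),(p,Rdir(28,25)),(p,Rdir(45,25)),(p,Rdir(55,15)),(p,Rdir(55,0))])
E
```

```text
shift [-42.6   0.6 -77.6] turn [ 2.8 17.  -0.3] rows 2.9
shift [0. 0. 0.] turn [25. -0.  0.] rows 4.2
shift [0. 0. 0.] turn [  0.  -15.4   7.2] rows 2.8
shift [0. 0. 0.] turn [-10.   -9.4   3.4] rows 2.4
shift [0. 0. 0.] turn [-15.  -0.   0.] rows 2.5
```

>>> arm_command:
  motion:
    - [[-14,0,-26],[0,0,0],0]
    - [[-14,0,-26],[0,0,0],0]
    - [[-14,0,-26],[0,0,0],0]
    - [[0,0,0],[1,5.7,0],0]
    - [[0,0,0],[1,5.7,0],0]
    - [[0,0,0],[0.8,5.7,0],0]

```text
time: 5.72
position: [0.5478, -0.0631, 0.1827]
tool_rot: [0.094, 2.639, -0.017]
ft_force: [0.5, 1.7, -0.7]
grip_width: 1.001
```

Run:
```python
from h import *
s=st(); print(s['joint_positions'].round(3))
```

```text
t 5.72 U tcp [-107.6 -137.8  182.7] tipU [-100.9 -137.7  170.4] tilt 28.7 yvec U [-0.009  1.     0.005] F [ 0.5  1.7 -0.7] g 1.0
[ 0.655 -0.187 -0.528  2.17  -0.199  0.64   1.74 ]
```

>>> arm_command:
  motion:
    - [[0,0,0],[5,0,0],0]
    - [[0,0,0],[5,0,0],0]
    - [[0,0,0],[5,0,0],0]
    - [[0,0,0],[5,0,0],0]
    - [[0,0,0],[5,0,0],0]

```text
time: 6.13
position: [0.5471, -0.0638, 0.1807]
tool_rot: [0.229, 2.601, -0.538]
ft_force: [-0.6, -0.4, -1.5]
grip_width: 1.001
```

Run:
```python
from h import *
s=st(); print(s['joint_positions'].round(3))
```

```text
t 6.13 U tcp [-108.2 -138.5  180.7] tipU [-102.  -143.8  169.3] tilt 35.7 yvec U [ 0.178  0.926 -0.332] F [-0.6 -0.4 -1.5] g 1.0
[ 0.861 -0.118 -1.056  2.133  0.59   0.794  0.822]
```

>>> arm_command:
  motion:
    - [[0,0,0],[0,-5.1,2.4],0]
    - [[0,0,0],[0,-5.1,2.4],0]
    - [[0,0,0],[0,-5.1,2.4],0]

```text
time: 6.38
position: [0.5466, -0.0634, 0.1788]
tool_rot: [0.294, 2.331, -0.484]
ft_force: [-0.2, -1.5, 1.2]
grip_width: 1.004
```

Run:
```python
from h import *
s=st(); print(s['joint_positions'].round(3))
p=U(-.108,-.141,.18)
seq([(p,Rdir(55,20)),(p,Rdir(55,0))])
```

```text
t 6.38 U tcp [-108.8 -138.2  178.8] tipU [ -99.7 -143.4  169.5] tilt 48.3 yvec U [ 0.271  0.928 -0.258] F [-0.2 -1.5  1.2] g 1.0
[ 0.868 -0.296 -1.072  2.328  0.795  0.499  0.433]
shift [-1.4 -2.7  0.7] turn [ -2.  -10.1   3. ] rows 1.8
shift [0. 0. 0.] turn [-20.  -0.   0.] rows 3.3
```

Run:
```python
from h import *
s=ctrl.get_state(); Rc=R.from_rotvec(s['tool_rot'])
p=U(-.085,-.145,.085)
seq([(p,Rc),(p,Rdir(55,22)),(p,Rdir(58,10)),(p,Rdir(55,0))])
```

```text
shift [48.6 24.3 80.3] turn [0. 0. 0.] rows 2.8
shift [0. 0. 0.] turn [  0.  -10.1   3.2] rows 1.8
shift [0. 0. 0.] turn [-12.   -2.9   0.8] rows 2.1
shift [0. 0. 0.] turn [-10.    3.   -0.3] rows 1.7
```

>>> arm_command:
  motion:
    - [[16,8,26.7],[0,0,0],0]
    - [[16,8,26.7],[0,0,0],0]
    - [[16,8,26.7],[0,0,0],0]
    - [[0,0,0],[0,-5,1.6],0]
    - [[0,0,0],[0,-5,1.6],0]

```text
time: 6.8
position: [0.5515, -0.0782, 0.1121]
tool_rot: [0.307, 2.222, -0.5]
ft_force: [-0.4, -0.8, 0.4]
grip_width: 0.999
```

Run:
```python
from h import *
s=st(); print(s['joint_positions'].round(3))
p=U(-.085,-.145,.085)
seq([(p,Rdir(58,10)),(p,Rdir(55,0))])
```

```text
t 6.8 U tcp [-102.7 -152.5  112.1] tipU [ -92.8 -158.   103.9] tilt 54.1 yvec U [ 0.306  0.919 -0.25 ] F [-0.4 -0.8  0.4] g 1.0
[ 1.002  0.096 -1.323  2.429  1.645  0.766 -0.35 ]
shift [ 9.7 19.1 25.4] turn [-13.3  -7.3   2.1] rows 2.5
shift [0. 0. 0.] turn [-10.    3.   -0.3] rows 1.7
```

>>> arm_command:
  motion:
    - [[3,6,8.5],[-4.4,-2.4,0.7],0]
    - [[3,6,8.5],[-4.4,-2.4,0.7],0]
    - [[3,6,8.5],[-4.4,-2.4,0.7],0]

```text
time: 7.05
position: [0.6039, -0.0671, 0.0955]
tool_rot: [0.195, 2.143, -0.261]
ft_force: [1.0, -1.0, -1.0]
grip_width: 0.999
```

Run:
```python
from h import *
s=st(); print(s['joint_positions'].round(3))
p=U(-.08,-.141,.07)
seq([(p,Rdir(58,5)),(p,Rdir(55,0))])
```

```text
t 7.05 U tcp [ -51.3 -137.3   95.5] tipU [ -39.8 -140.    87.9] tilt 57.4 yvec U [ 0.161  0.981 -0.111] F [ 1. -1. -1.] g 1.0
[ 1.185  0.431 -1.38   2.445  2.196  0.803 -0.532]
shift [37.1 -5.4 -9. ] turn [-6.3 -1.3  0.4] rows 1.1
shift [0. 0. 0.] turn [-5.   3.  -0.1] rows 1.0
```

>>> arm_command:
  motion:
    - [[4,0,0],[-3.2,-0.6,0.2],0]
    - [[4,0,0],[-3.2,-0.6,0.2],0]
    - [[4,0,0],[-2.5,1.5,0],0]
    - [[4,0,0],[-2.5,1.5,0],0]

```text
time: 7.38
position: [0.6083, -0.0678, 0.0809]
tool_rot: [0.098, 2.2, -0.04]
ft_force: [0.8, 1.0, 0.5]
grip_width: 1.002
```

Run:
```python
from h import *
s=st(); print(s['joint_positions'].round(3))
seq([(tip(U(-.04,-.141,.03),Rdir(55,0)),Rdir(55,0))])
im,d=optics.get_image('scene'); cv2.imwrite('pics/s2.png',im)
```

```text
t 7.38 U tcp [ -46.9 -137.6   80.9] tipU [ -35.6 -137.7   72.6] tilt 53.8 yvec U [0.006 1.    0.007] F [0.8 1.  0.5] g 1.0
[ 1.398  0.426 -1.379  2.433  2.481  0.458 -0.649]
shift [37.3 -3.7 21.6] turn [-0.  -1.2 -0.5] rows 1.2
```

View pics/s2.png

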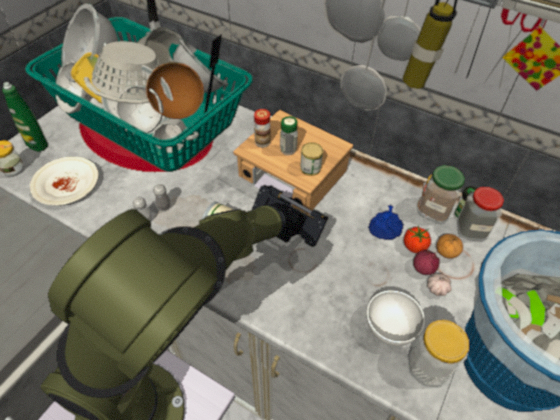

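>>> arm_command:
  motion:
    - [[20,-1.5,14.5],[0,-0.5,0],0]
    - [[20,-1.5,14.5],[0,-0.5,0],0]
    - [[0,0,0],[0,0,0],0]

```text
time: 7.68
position: [0.6057, -0.0706, 0.0259]
tool_rot: [0.106, 2.189, -0.038]
ft_force: [-0.9, 0.6, -1.0]
grip_width: 0.999
```

Run:
```python
from h import *
s=st(); print(s['joint_positions'].round(3))
Rc=R.from_rotvec(s['tool_rot'])
seq([(tip(U(-.012,-.141,.022),Rc),Rc),(tip(U(-.002,-.141,.022),Rc),Rc)])
```

```text
t 7.68 U tcp [ -49.3 -140.6   25.9] tipU [ -37.9 -140.7   17.8] tilt 54.4 yvec U [0.011 1.    0.012] F [-0.9  0.6 -1. ] g 1.0
[ 1.258  0.655 -1.216  2.449  2.62   0.657 -0.625]
shift [-18.5  -0.   18.6] turn [0. 0. 0.] rows 0.7
shift [-5.8  0.1  8.1] turn [0. 0. 0.] rows 0.3
```

>>> arm_command:
  motion:
    - [[-9,0,9.5],[0,0,0],0]
    - [[-9,0,9.5],[0,0,0],0]
    - [[-2.3,0,3.25],[0,0,0],0]
    - [[-2.3,0,3.25],[0,0,0],0]
    - [[0,0,0],[0,0,0],0]

```text
time: 8.1
position: [0.6417, -0.0742, 0.0374]
tool_rot: [0.094, 2.18, -0.049]
ft_force: [-4.3, 0.7, 3.3]
grip_width: 1.001
```

Run:
```python
from h import *
s=st(); print(s['joint_positions'].round(3))
```

```text
t 8.1 U tcp [ -13.1 -141.4   37.4] tipU [  -1.6 -141.5   29.4] tilt 55.0 yvec U [ 0.007  1.    -0.   ] F [-4.3  0.7  3.3] g 1.0
[ 1.199  0.65  -1.185  2.375  2.582  0.629 -0.589]
```

>>> arm_command:
  motion:
    - [[-1.7,0,2.45],[0,0,0],0]
    - [[-1.7,0,2.45],[0,0,0],0]
    - [[-1.7,0,2.45],[0,0,0],0]
    - [[0,0,0],[0,0,0],0]

```text
time: 8.43
position: [0.6498, -0.0749, 0.0371]
tool_rot: [0.094, 2.181, -0.049]
ft_force: [-5.3, 0.5, 2.4]
grip_width: 1.002
```

Run:
```python
from h import *
s=st()
```

```text
t 8.43 U tcp [  -4.9 -141.4   37.1] tipU [   6.5 -141.5   29.1] tilt 55.0 yvec U [ 0.007  1.    -0.   ] F [-5.3  0.5  2.4] g 1.0
```

>>> arm_command:
  motion:
    - [[-1.15,0,1.6],[0,0,0],0]
    - [[-1.15,0,1.6],[0,0,0],0]
    - [[-0.6,0,0.8],[0,0,0],0]
    - [[0,0,0],[0,0,0],0]

```text
time: 8.77
position: [0.653, -0.0749, 0.0366]
tool_rot: [0.093, 2.181, -0.05]
ft_force: [-23.9, -1.8, 17.4]
grip_width: 0.999
```

Run:
```python
from h import *
s=st()
```

```text
t 8.77 U tcp [  -1.7 -141.2   36.6] tipU [   9.7 -141.3   28.6] tilt 54.9 yvec U [ 0.006  1.    -0.001] F [-23.9  -1.8  17.4] g 1.0
```

>>> arm_command:
  motion:
    - [[3,0,-30],[0,0,0],0]
    - [[3,0,-35],[0,0,0],0]
    - [[0,0,-35],[0,0,0],0]
    - [[0,0,-35],[0,0,0],0]
    - [[0,0,0],[0,0,0],0]

```text
time: 9.18
position: [0.6094, -0.0724, 0.1024]
tool_rot: [0.089, 2.154, -0.035]
ft_force: [0.7, -0.4, -0.2]
grip_width: 0.998
```

Run:
```python
from h import *
s=st(); print(s['joint_positions'].round(3))
im,d=optics.get_image('wrist'); cv2.imwrite('pics/w3.png',im)
im,d=optics.get_image('scene'); cv2.imwrite('pics/s3.png',im)
cv2.imwrite('pics/c3.png',np.hstack([cv2.resize(cv2.imread('pics/w3.png'),(400,300)),cv2.resize(im[100:250,180:380],(400,300))]))
```

```text
t 9.18 U tcp [ -45.4 -142.2  102.4] tipU [ -33.7 -142.1   94.7] tilt 56.5 yvec U [-0.002  1.     0.01 ] F [ 0.7 -0.4 -0.2] g 1.0
[ 1.444  0.307 -1.382  2.446  2.71   0.405 -0.928]
```

View pics/c3.png

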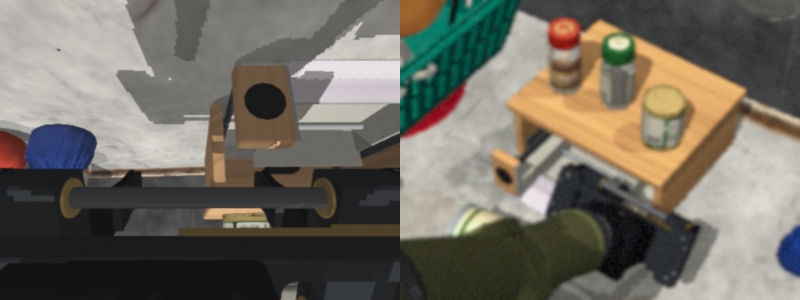

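Run:
```python
from h import *
seq([(U(-.05,-.14,.12),Rdir(57,12)),(U(-.10,-.15,.13),Rdir(52,22)),(U(-.11,-.141,.18),Rdir(40,25)),(U(-.11,-.141,.2),Rdir(25,22)),(U(-.12,-.1,.2),Rdir(15,0)),(U(-.18,0,.2),Rdir(0,0))])
```

```text
shift [-14.6   0.7 -13.8] turn [12.6 -0.8 -0.3] rows 2.1
shift [ 18.8 -19.6 -44.3] turn [10.   4.8 -1.5] rows 1.9
shift [-33.2  -6.1 -39.2] turn [ 3.  11.  -4.8] rows 2.1
shift [-12.9  -6.5 -13.9] turn [-3.  13.8 -6. ] rows 2.5
shift [  9.1  36.4 -19.3] turn [-21.9   9.9  -1.9] rows 4.0
shift [ 58.  100.  -15.5] turn [ 0. 15.  0.] rows 3.3
```

>>> arm_command:
  motion:
    - [[-7.3,0,-7],[6,0,0],0]
    - [[-7.3,0,-7],[6,0,0],0]
    - [[9.4,-9.8,-22],[5,2.4,-0.7],0]
    - [[9.4,-9.8,-22],[5,2.4,-0.7],0]
    - [[-16.6,-3,-19.6],[1.5,5.5,-2.4],0]
    - [[-16.6,-3,-19.6],[1.5,5.5,-2.4],0]

```text
time: 9.78
position: [0.5682, -0.0898, 0.1217]
tool_rot: [0.227, 2.272, -0.382]
ft_force: [-0.4, -1.4, -0.0]
grip_width: 1.0
```

Run:
```python
from h import *
s=st(); print(s['joint_positions'].round(3))
seq([(U(-.11,-.141,.2),Rdir(25,22)),(U(-.12,-.1,.2),Rdir(15,0)),(U(-.18,0,.2),Rdir(0,0))])
```

```text
t 9.78 U tcp [ -85.2 -162.8  121.7] tipU [ -75.1 -166.8  112.9] tilt 50.8 yvec U [ 0.207  0.958 -0.199] F [-0.4 -1.4 -0. ] g 1.0
[ 1.163 -0.114 -1.279  2.415  1.594  0.356 -0.235]
shift [-42.5   0.1 -73.6] turn [ 5.1 22.4 -7.1] rows 4.0
shift [  9.1  36.4 -19.3] turn [-21.9   9.9  -1.9] rows 4.0
shift [ 58.  100.  -15.5] turn [ 0. 15.  0.] rows 3.3
```

>>> arm_command:
  motion:
    - [[-10.6,0,-18.4],[1.3,5.6,-1.8],0]
    - [[-10.6,0,-18.4],[1.3,5.6,-1.8],0]
    - [[-10.6,0,-18.4],[1.3,5.6,-1.8],0]
    - [[-10.6,0,-18.4],[1.3,5.6,-1.8],0]

```text
time: 10.12
position: [0.5623, -0.0991, 0.1568]
tool_rot: [0.256, 2.408, -0.504]
ft_force: [0.2, -1.0, 0.6]
grip_width: 1.005
```

Run:
```python
from h import *
s=st(); print(s['joint_positions'].round(3))
seq([(U(-.13,-.1,.2),Rdir(15,0)),(U(-.18,0,.2),Rdir(0,0))])
```

```text
t 10.12 U tcp [ -90.3 -172.5  156.8] tipU [ -81.9 -177.7  146.9] tilt 44.7 yvec U [ 0.233  0.928 -0.29 ] F [ 0.2 -1.   0.6] g 1.01
[ 0.984 -0.154 -1.113  2.282  0.887  0.517  0.496]
shift [  2.3  45.5 -81.3] turn [-21.6  24.6  -4.3] rows 5.5
shift [ 48.3 100.  -12.9] turn [ 0. 15.  0.] rows 3.2
```

Good, unflipping. Continue upright.

>>> arm_command:
  motion:
    - [[0.5,8,-13.5],[-3.6,4.1,-0.7],0.5]
    - [[0.5,8,-13.5],[-3.6,4.1,-0.7],0.5]
    - [[0.5,8,-13.5],[-3.6,4.1,-0.7],0.5]
    - [[0.5,8,-13.5],[-3.6,4.1,-0.7],0.5]
    - [[0.5,8,-13.5],[-3.6,4.1,-0.7],0.5]
    - [[0.5,8,-13.5],[-3.6,4.1,-0.7],0.5]

```text
time: 10.62
position: [0.5371, -0.042, 0.2033]
tool_rot: [0.147, 2.808, -0.107]
ft_force: [0.6, -0.1, -0.2]
grip_width: 0.629
```

Run:
```python
from h import *
s=st(); print(s['joint_positions'].round(3))
seq([(U(-.18,0,.2),Rdir(0,0))])
for n in ['top']:
    im,d=optics.get_image(n); cv2.imwrite(f'pics/{n}4.png',im); P=cloud(n,d); q=toU(P)*1000
    m=(d>0)&(q[...,2]>55)&(q[...,2]<98)&(q[...,0]>-260)&(q[...,0]<-100)&(abs(q[...,1])<100)
    k=q[m]; print(len(k))
    if len(k)>50:
        r=cv2.minAreaRect(k[:,:2].astype(np.float32)); print(r)
    k=q[(d>0)&(abs(q[...,2]-72)<8)&(abs(abs(q[...,1])-90)<20)&(q[...,0]>-120)&(q[...,0]<-20)]; print(len(k),k.min(0) if len(k) else '',k.max(0) if len(k) else '')
    print([(round(x['conf'],2),(toU(cam2world(n,x['location'])[0])*1000).round(1)) for x in models.search_frame(n,'salt_shaker')])
```

```text
t 10.62 U tcp [-120.  -117.6  203.3] tipU [-115.4 -118.6  190.1] tilt 19.3 yvec U [ 0.034  0.998 -0.057] F [ 0.6 -0.1 -0.2] g 0.63
[ 0.677 -0.128 -0.659  2.024  0.012  0.894  1.469]
shift [ 59.5 115.5 -24. ] turn [-3.6 18.9 -1.4] rows 3.8
485
((-181.6114501953125, 14.732219696044922), (86.28761291503906, 107.60601043701172), 8.365743637084961)
81 [ -93.93654884 -107.50179908   64.8465128 ] [-80.10872845 109.3779165   78.28238996]
[(0.6, array([-213. ,  214.3,   77.7]))]
```

View pics/top4.png

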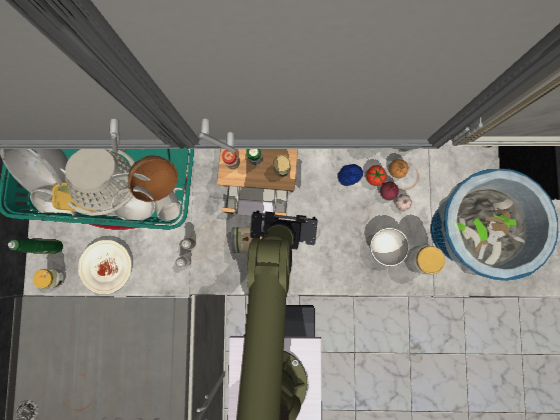

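>>> arm_command:
  motion:
    - [[10,29,-6],[-0.9,4.7,-0.3],0.5]
    - [[10,29,-6],[-0.9,4.7,-0.3],0.5]
    - [[10,29,-6],[-0.9,4.7,-0.3],0.5]
    - [[10,29,-6],[-0.9,4.7,-0.3],0.5]
    - [[0,35,0],[0,0,6.9],0.5]
    - [[0,35,0],[0,0,6.9],0.5]
    - [[0,30,0],[0,0,6.9],0.5]
    - [[0,15,0],[0,0,6.9],0.5]

```text
time: 11.38
position: [0.5296, 0.1818, 0.2119]
tool_rot: [0.834, 3.021, -0.003]
ft_force: [0.8, -0.5, 0.7]
grip_width: 0.501
```

>>> arm_command:
  motion:
    - [[0,0,0],[0,0,6.9],0.5]
    - [[0,0,0],[0,0,6.9],0.5]
    - [[0,0,0],[0,0,6.9],0.5]
    - [[0,0,0],[0,0,6.9],0.5]
    - [[0,0,0],[0,0,6.9],0.5]
    - [[0,0,0],[0,0,6.9],0.5]
    - [[0,0,0],[0,0,6.9],0.5]
    - [[0,0,0],[0,0,6.9],0.5]

```text
time: 12.05
position: [0.5298, 0.1775, 0.2115]
tool_rot: [2.143, 2.285, -0.001]
ft_force: [-0.2, -0.1, 0.9]
grip_width: 0.496
```

```bash
cat >> h.py <<'E'
RS=Rot(0)*R.from_euler('z',90,degrees=True)
E
python3 - <<'E'
from h import *
s=st(); print(s['joint_positions'].round(3))
seq([(U(-.183,.115,.2),RS),(U(-.183,.115,.044),RS)])
im,d=optics.get_image('wrist'); cv2.imwrite('pics/w5.png',im); P=cloud('wrist',d); q=toU(P)*1000
m=(d>0)&(q[...,2]>55)&(q[...,2]<98)&(q[...,0]>-260)&(q[...,0]<-120)&(abs(q[...,1])<100)
k=q[m]; print(len(k),cv2.minAreaRect(k[:,:2].astype(np.float32)))
E
```

```text
t 12.05 U tcp [-144.7  100.6  211.5] tipU [-144.6  100.5  197.5] tilt 0.5 yvec U [0.99  0.143 0.006] F [-0.2 -0.1  0.9] g 0.5
[ 0.265  0.2   -0.72   1.699  0.146  1.292 -0.421]
shift [ 19.8 -35.9  11.2] turn [0.4 0.4 8.2] rows 1.4
shift [  0.   0. 156.] turn [0. 0. 0.] rows 4.5
3442 ((-181.0237579345703, 13.776741027832031), (86.7802963256836, 107.66519927978516), 7.642096996307373)
```

View pics/w5.png

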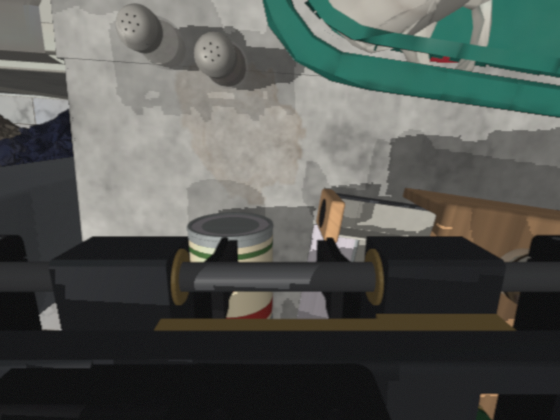

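>>> arm_command:
  motion:
    - [[10,-18,0],[0.2,0.2,4.1],0.5]
    - [[10,-18,0],[0.2,0.2,4.1],0.5]
    - [[0,0,35],[0,0,0],0.5]
    - [[0,0,35],[0,0,0],0.5]
    - [[0,0,35],[0,0,0],0.5]
    - [[0,0,35],[0,0,0],0.5]
    - [[0,0,19],[0,0,0],0.5]
    - [[0,0,0],[0,0,0],0.5]

```text
time: 12.77
position: [0.4901, 0.1943, 0.0487]
tool_rot: [-2.296, -2.138, 0.011]
ft_force: [-1.3, -0.3, -0.2]
grip_width: 0.502
```

Run:
```python
from h import *
s=st(); print(s['joint_positions'].round(3))
seq([(U(-.181,.082,.052),RS)])
im,d=optics.get_image('wrist'); cv2.imwrite('pics/w6.png',im); P=cloud('wrist',d); q=toU(P)*1000
m=(d>0)&(q[...,2]>25)&(q[...,2]<98)&(q[...,0]>-240)&(q[...,0]<-120)&(q[...,1]<85)&(q[...,1]>50)
k=q[m]; print(len(k))
for x in range(-225,-135,10):
    a=k[abs(k[:,0]-x)<5]; 
    if len(a): print(x,np.percentile(a[:,1],[50,95]).round(1))
```

```text
t 12.77 U tcp [-185.5  114.2   48.7] tipU [-185.6  114.2   34.7] tilt 0.5 yvec U [ 1.     0.008 -0.008] F [-1.3 -0.3 -0.2] g 0.5
[ 0.188  0.322 -0.694  1.929  0.243  0.983 -0.691]
shift [-32.2   4.2  -3.3] turn [-0.5  0.1  0.5] rows 0.9
98
-175 [67.1 67.7]
-165 [67.9 68.8]
-155 [69.2 71.5]
```

View pics/w6.png

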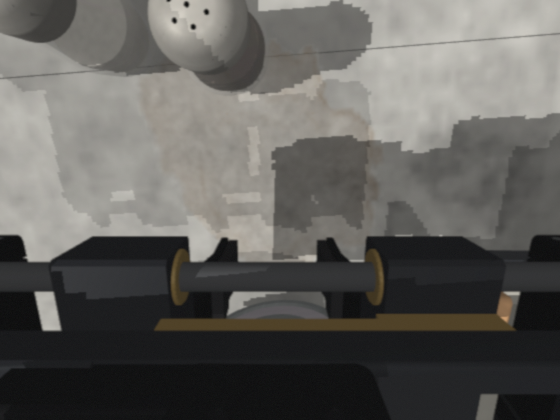

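>>> arm_command:
  motion:
    - [[-15,2,-5],[-0.2,0,0.2],0.5]
    - [[-12,2,0],[-0.2,0,0.2],0.5]
    - [[-4,0,0],[0,0,0],0.5]
    - [[-4,0,0],[0,0,0],0.5]
    - [[-3,0,0],[0,0,0],0.5]
    - [[-3,0,0],[0,0,0],0.5]
    - [[0,0,0],[0,0,0],0.5]

```text
time: 13.4
position: [0.4969, 0.1532, 0.0602]
tool_rot: [2.308, 2.119, 0.012]
ft_force: [-1.0, 0.5, 0.5]
grip_width: 0.502
```

Run:
```python
from h import *
s=st()
seq([(U(-.181,.067,.054),RS)])
```

```text
t 13.4 U tcp [-175.5   73.7   60.2] tipU [-175.4   73.7   46.2] tilt 0.7 yvec U [ 1.    -0.006  0.011] F [-1.   0.5  0.5] g 0.5
shift [-6.8 -5.5  6.1] turn [ 0.7 -0.  -0.3] rows 0.3
```

>>> arm_command:
  motion:
    - [[-2.5,-2,2],[0,0,0],0.5]
    - [[-2.5,-2,2],[0.3,0,-0.1],0.5]
    - [[-1.8,0,0],[0.3,0,-0.1],0.5]
    - [[0,0,0],[0,0,0],0.5]
    - [[0,0,0],[0,0,0],0.5]

```text
time: 13.82
position: [0.4918, 0.1464, 0.0554]
tool_rot: [-2.31, -2.128, 0.002]
ft_force: [0.5, 0.6, -0.4]
grip_width: 0.499
```

Run:
```python
from h import *
s=st()
im,d=optics.get_image('top'); cv2.imwrite('pics/t7.png',im); q=toU(cloud('top',d))*1000
cv2.imwrite('pics/t7c.png',cv2.resize(im[140:300,180:340],(640,640)))
im,d=optics.get_image('scene'); cv2.imwrite('pics/s7c.png',cv2.resize(im[150:300,140:340],(800,600)))
```

```text
t 13.82 U tcp [-180.1   66.6   55.4] tipU [-180.1   66.6   41.4] tilt 0.1 yvec U [ 1.    -0.002 -0.001] F [ 0.5  0.6 -0.4] g 0.5
```

View pics/t7c.png

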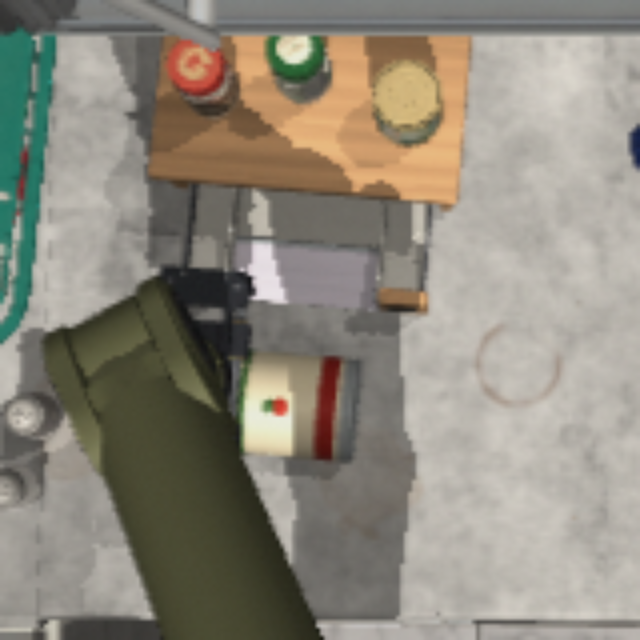

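View pics/s7c.png

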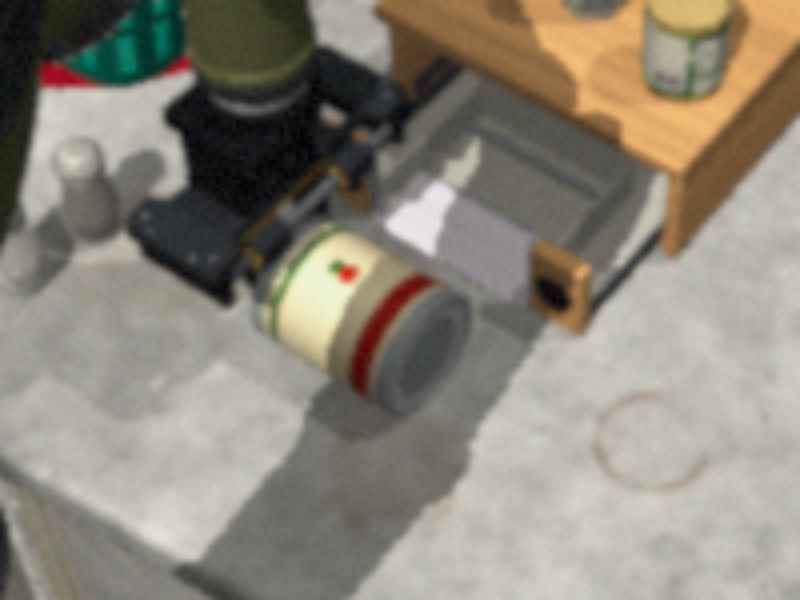

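>>> arm_command:
  motion:
    - [[10,0,0],[0,0,0],0.5]
    - [[20,0,0],[0,0,0],0.5]
    - [[10,0,-30],[0,0,0],0]
    - [[0,0,-35],[0,0,0],0]
    - [[0,0,-35],[0,0,-6.9],0]
    - [[0,0,-35],[0,0,-6.9],0]
    - [[0,0,0],[0,0,-6.9],0]
    - [[0,0,0],[0,0,-6.9],0]

```text
time: 14.58
position: [0.497, 0.1881, 0.1937]
tool_rot: [1.725, 2.62, 0.006]
ft_force: [-0.9, 0.0, -0.9]
grip_width: 0.864
```

>>> arm_command:
  motion:
    - [[0,0,0],[0,0,-6.9],0]
    - [[0,0,0],[0,0,-6.9],0]
    - [[0,0,0],[0,0,-6.9],0]
    - [[0,0,0],[0,0,-6.9],0]
    - [[0,0,0],[0,0,-6.9],0]
    - [[0,0,0],[0,0,-6.9],0]
    - [[0,0,0],[0,0,-6.9],0]
    - [[0,0,0],[0,0,-6.9],0]

```text
time: 15.25
position: [0.4953, 0.1874, 0.1909]
tool_rot: [0.315, 3.126, 0.0]
ft_force: [0.3, 0.1, 0.9]
grip_width: 1.0
```

Run:
```python
from h import *
s=st(); print(s['joint_positions'].round(3))
for n in ['top','wrist']:
    im,d=optics.get_image(n); cv2.imwrite(f'pics/{n}8.png',im); q=toU(cloud(n,d))*1000
    m=(d>0)&(q[...,2]>60)&(q[...,2]<98)&(q[...,0]>-260)&(q[...,0]<-110)&(abs(q[...,1])<75)
    k=q[m]; print(n,len(k),k.min(0),k.max(0),cv2.minAreaRect(k[:,:2].astype(np.float32)))
    if n=='wrist':
      k=q[(d>0)&(q[...,2]>30)&(q[...,2]<70)&(abs(abs(q[...,1])-90)<20)&(q[...,0]>-120)&(q[...,0]<-90)]; print(np.median(k,0) if len(k) else '')
seq([(U(-.25,0,.2),Rot(0)),(U(-.25,0,.055),Rot(0))])
```

```text
t 15.25 U tcp [-179.8  107.7  190.9] tipU [-179.8  107.7  176.9] tilt 0.0 yvec U [0.121 0.993 0.   ] F [0.3 0.1 0.9] g 1.0
[ 0.395  0.174 -0.879  1.786  0.141  1.247  0.848]
top 717 [-229.32446987  -58.09092436   60.07993667] [-144.52999089   52.20169222   97.82227035] ((-186.91697692871094, -2.9423484802246094), (84.7514419555664, 110.33689880371094), 0.03297160565853119)
wrist 10966 [-229.89668738  -60.55615759   60.01537753] [-144.50850723   55.58567633   92.79713437] ((-186.85650634765625, -2.6173019409179688), (116.00624084472656, 84.1650619506836), 88.98018646240234)
[-92.68160424  86.57955917  64.48688523]
shift [  56.  -115.7   -9.2] turn [ 0.   0.  -7.3] rows 3.7
shift [  0.   0. 145.] turn [0. 0. 0.] rows 4.1
```

View pics/wrist8.png

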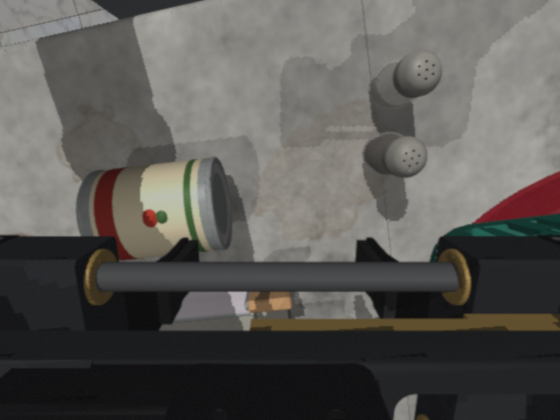

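>>> arm_command:
  motion:
    - [[19,-29,-3],[0,0,-3.6],0]
    - [[19,-29,-3],[0,0,-3.7],0]
    - [[17,-29,-3],[0,0,0],0]
    - [[16,-25,0],[0,0,0],0]
    - [[0,0,0],[0,0,0],0]

```text
time: 15.77
position: [0.4081, 0.0804, 0.1996]
tool_rot: [-0.141, -3.138, 0.008]
ft_force: [1.6, -0.5, 0.3]
grip_width: 0.999
```

Run:
```python
from h import *
s=st(); print(s['joint_positions'].round(3))
seq([(U(-.252,0,.2),Rot(0)),(U(-.252,0,.055),Rot(0))])
```

```text
t 15.77 U tcp [-258.2   -5.9  199.6] tipU [-258.2   -5.9  185.6] tilt 0.3 yvec U [ 0.01   1.    -0.005] F [ 1.6 -0.5  0.3] g 1.0
[ 0.602 -0.181 -0.769  2.015 -0.127  1.262  1.36 ]
shift [-6.2  5.9 -0.5] turn [-0.3 -0.  -0.6] rows 0.2
shift [  0.   0. 145.] turn [0. 0. 0.] rows 4.1
```

>>> arm_command:
  motion:
    - [[1,6,25],[0,0,-0.6],0]
    - [[0,0,35],[0,0,0],0]
    - [[0,0,35],[0,0,0],0]
    - [[0,0,30],[0,0,0],0]
    - [[0,0,20],[0,0,0],0]
    - [[0,0,0],[0,0,0],0]

```text
time: 16.27
position: [0.4069, 0.0917, 0.0513]
tool_rot: [-0.112, -3.132, -0.002]
ft_force: [-0.9, 1.3, 0.3]
grip_width: 0.999
```

Run:
```python
from h import *
s=st(); print(s['joint_positions'].round(3))
seq([(U(-.252,0,.054),Rot(0)),(U(-.18,0,.054),Rot(0))])
```

```text
t 16.27 U tcp [-260.4    5.3   51.3] tipU [-260.5    5.3   37.3] tilt 0.4 yvec U [-0.008  1.     0.001] F [-0.9  1.3  0.3] g 1.0
[ 0.568  0.07  -0.858  2.174  0.062  0.93   1.173]
shift [-8.3 -5.3 -2.7] turn [ 0.  -0.4  0.5] rows 0.3
shift [-72.  -0.   0.] turn [0. 0. 0.] rows 2.1
```

>>> arm_command:
  motion:
    - [[-5,-5,-3],[0,-0.4,0.5],0]
    - [[-5,0,0],[0,0,0],0]
    - [[-5,0,0],[0,0,0],0]
    - [[-4,0,0],[0,0,0],0]
    - [[-4,0,0],[0,0,0],0]
    - [[-4,0,0],[0,0,0],0]
    - [[-4,0,0],[0,0,0],0]
    - [[-4,0,0],[0,0,0],0]

```text
time: 16.93
position: [0.4453, 0.0835, 0.0582]
tool_rot: [0.123, 3.132, -0.0]
ft_force: [-0.5, 1.2, -0.1]
grip_width: 1.001
```

Run:
```python
from h import *
s=st()
seq([(U(-.18,0,.054),Rot(0))])
```

```text
t 16.93 U tcp [-2.214e+02  2.000e-01  5.820e+01] tipU [-2.213e+02  2.000e-01  4.420e+01] tilt 0.4 yvec U [-0.001  1.     0.   ] F [-0.5  1.2 -0.1] g 1.0
shift [-41.4  -0.2   4.5] turn [0.  0.4 0.1] rows 1.2
```

>>> arm_command:
  motion:
    - [[-4,0,1.5],[0,0,0],0]
    - [[-4,0,1.5],[0,0,0],0]
    - [[-4,0,1.5],[0,0,0],0]
    - [[-4,0,0],[0,0,0],0]
    - [[-4,0,0],[0,0,0],0]
    - [[-4,0,0],[0,0,0],0]
    - [[-4,0,0],[0,0,0],0]
    - [[-4,0,0],[0,0,0],0]

```text
time: 17.6
position: [0.4772, 0.081, 0.0538]
tool_rot: [0.122, 3.132, -0.0]
ft_force: [-0.4, -0.4, 0.2]
grip_width: 0.996
```

Run:
```python
from h import *
s=st(); print(s['joint_positions'].round(3))
im,d=optics.get_image('scene'); cv2.imwrite('pics/s9c.png',cv2.resize(im[130:280,160:360],(800,600)))
q=toU(cloud('scene',d))*1000
im,d=optics.get_image('top'); q=toU(cloud('top',d))*1000
m=(d>0)&(q[...,2]>60)&(q[...,2]<98)&(q[...,0]>-230)&(q[...,0]<-70)&(abs(q[...,1])<63)
k=q[m]; print(len(k)); print(k.min(0),k.max(0),cv2.minAreaRect(k[:,:2].astype(np.float32)))
```

```text
t 17.6 U tcp [-189.4    0.2   53.8] tipU [-189.3    0.3   39.8] tilt 0.4 yvec U [-0.001  1.     0.   ] F [-0.4 -0.4  0.2] g 1.0
[ 0.53   0.227 -0.813  2.036  0.205  0.951  1.104]
385
[-154.53420883  -57.81037812   60.24226774] [-89.69907076  57.7107262   96.15646441] ((-122.06038665771484, 0.11208724975585938), (115.5908432006836, 64.29922485351562), 89.56178283691406)
```

View pics/s9c.png

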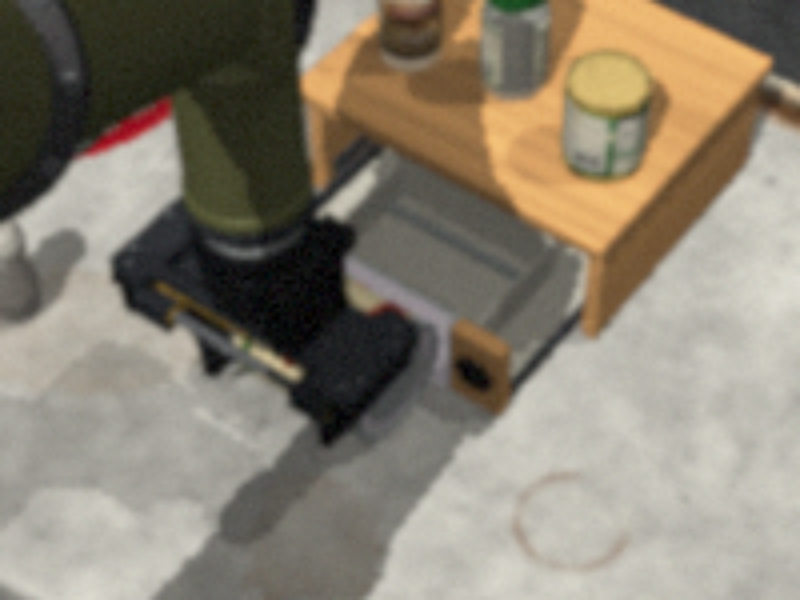

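>>> arm_command:
  motion:
    - [[-5,0,-0.5],[0,0,0],0]
    - [[-5,0,-0.5],[0,0,0],0]
    - [[-5,0,-0.5],[0,0,0],0]
    - [[-5,0,-0.5],[0,0,0],0]
    - [[-5,0,-0.5],[0,0,0],0]
    - [[-5,0,-0.5],[0,0,0],0]
    - [[-5,0,-0.5],[0,0,0],0]
    - [[-5,0,-0.5],[0,0,0],0]

```text
time: 18.37
position: [0.5161, 0.078, 0.0578]
tool_rot: [0.122, 3.134, -0.0]
ft_force: [-3.1, -0.1, 1.2]
grip_width: 1.0
```

Run:
```python
from h import *
s=st(); print(s['joint_positions'].round(3))
```

```text
t 18.37 U tcp [-150.4    0.3   57.8] tipU [-150.3    0.3   43.8] tilt 0.3 yvec U [-0.001  1.    -0.   ] F [-3.1 -0.1  1.2] g 1.0
[ 0.498  0.307 -0.785  1.944  0.261  0.987  1.085]
```

>>> arm_command:
  motion:
    - [[-5,0,-0.5],[0,0,0],0]
    - [[-5,0,-0.5],[0,0,0],0]
    - [[-5,0,-0.5],[0,0,0],0]
    - [[-5,0,-0.3],[0,0,0],0]
    - [[-5,0,-0.3],[0,0,0],0]
    - [[-5,0,-0.3],[0,0,0],0]
    - [[-5,0,-0.3],[0,0,0],0]
    - [[-5,0,0],[0,0,0],0]

```text
time: 19.03
position: [0.5569, 0.0747, 0.0611]
tool_rot: [0.123, 3.132, -0.0]
ft_force: [-2.3, -0.3, 1.2]
grip_width: 1.001
```

Run:
```python
from h import *
s=st(); print(s['joint_positions'].round(3))
```

```text
t 19.03 U tcp [-109.5    0.3   61.1] tipU [-109.4    0.3   47.1] tilt 0.4 yvec U [-0.001  1.     0.   ] F [-2.3 -0.3  1.2] g 1.0
[ 0.465  0.384 -0.757  1.849  0.309  1.022  1.075]
```

>>> arm_command:
  motion:
    - [[-4,0,0],[0,0,0],0]
    - [[-4,0,0],[0,0,0],0]
    - [[-4,0,0],[0,0,0],0]
    - [[-4,0,0],[0,0,0],0]
    - [[-4,0,0],[0,0,0],0]
    - [[-4,0,0],[0,0,0],0]
    - [[-4,0,0],[0,0,0],0]
    - [[0,0,0],[0,0,0],0]

```text
time: 19.7
position: [0.5853, 0.0725, 0.0613]
tool_rot: [0.123, 3.131, 0.0]
ft_force: [0.8, 0.8, 0.7]
grip_width: 1.001
```

Run:
```python
from h import *
s=st()
im,d=optics.get_image('scene'); cv2.imwrite('pics/s10c.png',cv2.resize(im[130:280,160:360],(800,600)))
```

```text
t 19.7 U tcp [-81.    0.3  61.3] tipU [-80.9   0.3  47.3] tilt 0.5 yvec U [-0.001  1.     0.001] F [0.8 0.8 0.7] g 1.0
```

View pics/s10c.png

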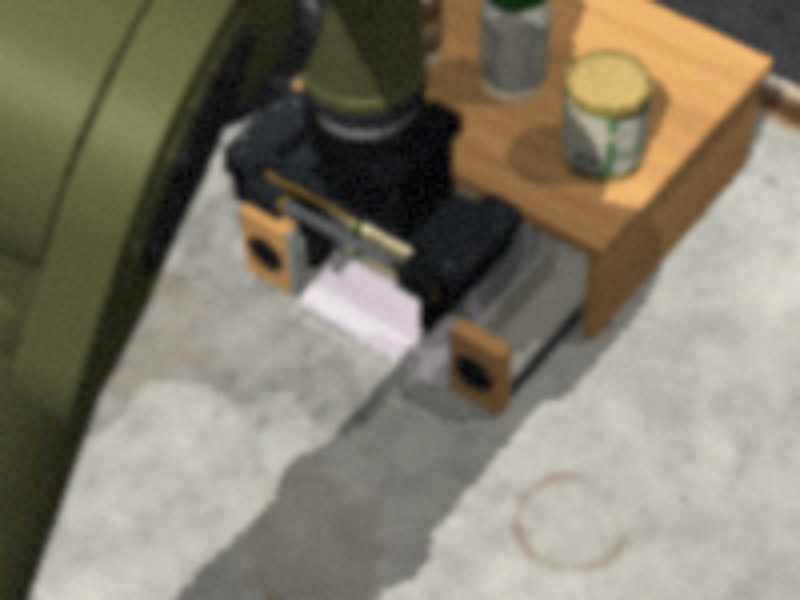

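>>> arm_command:
  motion:
    - [[10,0,-10],[0,0,0],0]
    - [[15,0,-20],[0,0,0],0]
    - [[15,0,-30],[0,0,0],0]
    - [[15,0,-35],[0,0,0],0]
    - [[0,-25,-25],[0,0,0],0]
    - [[0,-35,0],[0,0,0],0]
    - [[0,-35,0],[0,0,0],0]
    - [[0,-35,0],[0,0,0],0]

```text
time: 20.42
position: [0.5183, -0.0538, 0.1818]
tool_rot: [0.12, 3.13, -0.002]
ft_force: [0.4, -0.9, -0.1]
grip_width: 1.002
```

Run:
```python
from h import *
s=st(); print(s['joint_positions'].round(3))
out=[]
for n in ['wrist','top']:
    im,d=optics.get_image(n); out.append(im); q=toU(cloud(n,d))*1000
    m=(d>0)&(q[...,2]>60)&(q[...,0]>-110)&(q[...,0]<-9)&(abs(q[...,1])<64)&(q[...,2]<105)
    k=q[m]; print(n,len(k))
    if len(k)>20:
        print(k.min(0),k.max(0))
        a=k[abs(k[:,1])<45]; f=lambda p:np.hypot(a[:,0]-p[0],a[:,2]-p[1])-45
        from scipy.optimize import least_squares
        print(least_squares(f,[-20,48],loss='soft_l1').x)
cv2.imwrite('pics/c11.png',np.hstack([cv2.resize(out[0],(400,300)),cv2.resize(out[1][140:260,180:340],(400,300))]))
```

```text
t 20.42 U tcp [-137.7 -130.9  181.8] tipU [-137.6 -130.9  167.8] tilt 0.5 yvec U [-0.003  1.    -0.001] F [ 0.4 -0.9 -0.1] g 1.0
[ 0.746  0.128 -0.739  1.827  0.094  1.212  1.473]
wrist 271
[-56.14831257 -63.98611968  63.25463502] [-39.77300482 -51.42995377  84.31622394]
[-20.  48.]
top 520
[-60.13752144 -57.69462855  60.21877   ] [ -9.01951939  57.06694817 103.35083079]
[-15.8438325   47.38059678]
```

View pics/c11.png

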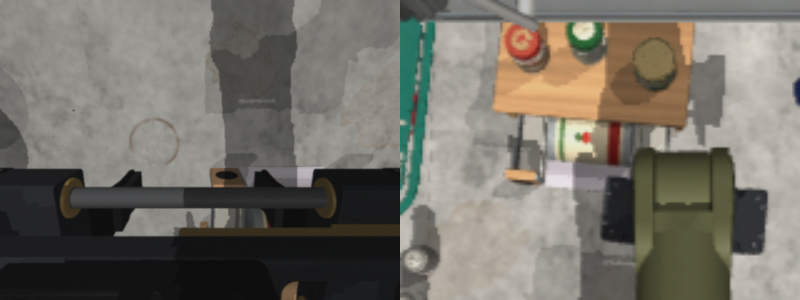

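Tin fitted at x≈−16, z≈47 mm, which is the seat point on the fully open tray. Next I set up the shutting push.

```bash
cat >> h.py <<'E'
FL=np.array([0,.051,.014])
def lt(p,RT): return np.asarray(p)-RT.apply(FL)  # TCP so that left fingertip is at p
def stl():
    s=st(); Rr=R.from_rotvec(s['tool_rot']); print('leftTipU',(toU(s['position']+Rr.apply(FL))*1000).round(1),s['joint_positions'].round(2)); return s
E
python3 - <<'E'
from h import *
stl()
seq([(lt(U(-.15,-.09,.15),Rdir(0,8)),Rdir(0,8)),(lt(U(-.15,-.09,.12),Rdir(30,8)),Rdir(30,8)),(lt(U(-.13,-.09,.055),Rdir(30,8)),Rdir(30,8))])
E
```

```text
t 20.52 U tcp [-138.  -137.4  180.6] tipU [-138.  -137.4  166.6] tilt 0.4 yvec U [ 0.009  1.    -0.004] F [-0.4 -0.3  0.1] g 1.0
leftTipU [-137.5  -86.4  166.4] [ 0.75  0.13 -0.73  1.83  0.1   1.21  1.47]
shift [12.  -1.2  9.6] turn [ 7.8  0.4 -0.5] rows 1.3
shift [10.5  4.6 32.5] turn [  0.  -29.7   4.2] rows 5.0
shift [15.2  9.2 65.6] turn [0. 0. 0.] rows 1.9
```

>>> arm_command:
  motion:
    - [[6,0,5],[4,0,0],0]
    - [[6,0,5],[4,0,0],0]
    - [[2,1,6.5],[0,-5.9,0.8],0]
    - [[2,1,6.5],[0,-5.9,0.8],0]
    - [[2,1,6.5],[0,-5.9,0.8],0]
    - [[2,1,6.5],[0,-5.9,0.8],0]
    - [[2,1,6.5],[0,-5.9,0.8],0]
    - [[0,0,0],[0,0,0],0]

```text
time: 21.18
position: [0.4958, -0.0524, 0.1301]
tool_rot: [0.149, 2.618, -0.215]
ft_force: [-1.9, -0.3, -3.2]
grip_width: 1.002
```

Run:
```python
from h import *
stl()
seq([(lt(U(-.125,-.09,.055),Rdir(30,8)),Rdir(30,8))])
```

```text
t 21.18 U tcp [-160.3 -131.3  130.1] tipU [-153.4 -133.3  118.1] tilt 30.7 yvec U [ 0.067  0.99  -0.125] F [-1.9 -0.3 -3.2] g 1.0
leftTipU [-150.   -82.8  111.7] [ 0.7  -0.28 -0.72  2.34  0.04  0.52  1.38]
shift [ 6.7  1.6 62.1] turn [-0.1 -0.3  0.3] rows 1.8
```

>>> arm_command:
  motion:
    - [[2.2,0.6,20.7],[0,0,0],0]
    - [[2.2,0.6,20.7],[0,0,0],0]
    - [[2.2,0.5,20.7],[0,0,0],0]
    - [[0,0,0],[0,0,0],0]

```text
time: 21.52
position: [0.5291, -0.06, 0.0784]
tool_rot: [0.148, 2.614, -0.206]
ft_force: [-1.5, 0.4, -0.5]
grip_width: 1.0
```

Run:
```python
from h import *
s=stl()
seq([(lt(U(-.100,-.09,.055),Rdir(32,8)),Rdir(32,8)),(lt(U(-.06,-.09,.055),Rdir(38,8)),Rdir(38,8)),(lt(U(-.03,-.09,.055),Rdir(42,8)),Rdir(42,8))])
```

```text
t 21.52 U tcp [-126.5 -136.2   78.4] tipU [-119.5 -138.1   66.3] tilt 30.8 yvec U [ 0.065  0.991 -0.119] F [-1.5  0.4 -0.5] g 1.0
leftTipU [-116.2  -87.5   60.3] [ 0.89 -0.07 -0.93  2.32  0.4   0.39  1.07]
shift [-10.5  -0.7  12.7] turn [ 0.2 -2.1  0.4] rows 0.5
shift [-31.7   3.   21.1] turn [ 0.  -5.9  0.8] rows 1.1
shift [-22.2   2.6  18.3] turn [-0.  -4.   0.6] rows 0.8
```

>>> arm_command:
  motion:
    - [[-3.4,0,4],[0,-0.7,0.1],0]
    - [[-3.4,0,4],[0,-0.7,0.1],0]
    - [[-3.4,0,4],[0,-0.7,0.1],0]
    - [[-4,0.4,2.6],[0,-0.7,0.1],0]
    - [[-4,0.4,2.6],[0,-0.7,0.1],0]
    - [[-4,0.4,2.6],[0,-0.7,0.1],0]

```text
time: 22.02
position: [0.5576, -0.0645, 0.0756]
tool_rot: [0.152, 2.537, -0.211]
ft_force: [-7.3, 2.1, 2.2]
grip_width: 1.003
```

Run:
```python
from h import *
s=stl()
seq([(lt(U(-.06,-.09,.055),Rdir(38,8)),Rdir(38,8)),(lt(U(-.03,-.09,.055),Rdir(42,8)),Rdir(42,8))])
```

```text
t 22.02 U tcp [ -97.7 -138.4   75.6] tipU [ -89.9 -140.3   64.1] tilt 35.2 yvec U [ 0.076  0.99  -0.118] F [-7.3  2.1  2.2] g 1.0
leftTipU [-86.  -89.8  58.1] [ 0.92  0.01 -0.98  2.32  0.78  0.32  0.71]
shift [-18.2   2.2  17.2] turn [-0.  -3.6  0.7] rows 0.7
shift [-22.2   2.6  18.3] turn [-0.  -4.   0.6] rows 0.8
```

>>> arm_command:
  motion:
    - [[-3.6,0.4,3.4],[0,-0.7,0.1],0]
    - [[-3.6,0.4,3.4],[0,-0.7,0.1],0]
    - [[-3.6,0.4,3.4],[0,-0.7,0.1],0]
    - [[-3.6,0.4,3.4],[0,-0.7,0.1],0]
    - [[-3.6,0.4,3.4],[0,-0.8,0.1],0]
    - [[-3.7,0.4,3],[0,-0.7,0.1],0]
    - [[-3.7,0.4,3],[0,-0.7,0.1],0]
    - [[-3.7,0.4,3],[0,-0.7,0.1],0]

```text
time: 22.68
position: [0.5972, -0.0679, 0.0726]
tool_rot: [0.155, 2.433, -0.208]
ft_force: [-7.5, 1.8, 1.8]
grip_width: 1.001
```

Run:
```python
from h import *
s=stl()
seq([(lt(U(-.03,-.09,.055),Rdir(43,8)),Rdir(43,8)),(lt(U(.0,-.09,.055),Rdir(43,8)),Rdir(43,8))])
```

```text
t 22.68 U tcp [ -57.9 -138.6   72.6] tipU [ -49.  -140.6   62. ] tilt 40.9 yvec U [ 0.087  0.99  -0.109] F [-7.5  1.8  1.8] g 1.0
leftTipU [-44.5 -90.1  56.5] [ 0.82  0.12 -0.9   2.31  1.4   0.32  0.13]
shift [-8.9  1.5 10.4] turn [-0.  -2.7  0.6] rows 0.5
shift [-21.9   2.8  20.3] turn [0. 0. 0.] rows 0.9
```

Run:
```python
from h import *
def clear(T,x,z):
    RT=Rdir(T,8); p=lt(U(x,-.09,z),RT)
    ys=np.linspace(-.131,.1,150); g=np.array([U(a,y,b) for y in ys for a in (-.010,) for b in np.linspace(.097,.113,5)])
    g=np.vstack([g,[U(a,y,b) for y in ys for a in (0,.02) for b in (.097,.113)]])
    L=(RT.inv().apply(g-p))*1000
    lo=np.array([-37.5,-95,-200]); hi=np.array([37.5,95,-46])
    def dist(lo,hi): return np.linalg.norm(np.maximum(np.maximum(lo-L,L-hi),0),axis=1).min()
    return round(dist(lo,hi),1), round(dist(np.array([-9.5,43,-46]),np.array([9.5,59,14])),1)
for T in (40,43,46,50):
    print(T,[(z,clear(T,.007,z)) for z in (.045,.05,.055,.06)])
```

```text
40 [(0.045, (np.float64(0.0), np.float64(10.9))), (0.05, (np.float64(0.0), np.float64(7.7))), (0.055, (np.float64(0.0), np.float64(4.5))), (0.06, (np.float64(1.8), np.float64(1.3)))]
43 [(0.045, (np.float64(0.0), np.float64(13.5))), (0.05, (np.float64(0.0), np.float64(10.1))), (0.055, (np.float64(0.0), np.float64(6.7))), (0.06, (np.float64(2.9), np.float64(3.3)))]
46 [(0.045, (np.float64(0.0), np.float64(16.1))), (0.05, (np.float64(0.0), np.float64(12.5))), (0.055, (np.float64(0.8), np.float64(8.9))), (0.06, (np.float64(4.2), np.float64(5.3)))]
50 [(0.045, (np.float64(0.6), np.float64(19.4))), (0.05, (np.float64(0.0), np.float64(15.6))), (0.055, (np.float64(3.0), np.float64(11.7))), (0.06, (np.float64(6.2), np.float64(7.9)))]
```

Run:
```python
from h import *
def clear(T,r,x,z):
    RT=Rdir(T,r); p=lt(U(x,-.09,z),RT)
    ys=np.linspace(-.131,.1,150); g=np.array([U(a,y,b) for y in ys for a in (-.010,0,.02) for b in np.linspace(.097,.113,5)])
    L=(RT.inv().apply(g-p))*1000
    lo=np.array([-37.5,-95,-200]); hi=np.array([37.5,95,-46])
    return round(np.linalg.norm(np.maximum(np.maximum(lo-L,L-hi),0),axis=1).min(),1)
W=[(47,4,-.038,.045),(52,1,-.032,.036),(55,0,-.028,.029),(55,0,.0,.029),(55,0,.009,.029)]
print([clear(*w) for w in W])
seq([(lt(U(x,-.09,z),Rdir(T,r)),Rdir(T,r)) for T,r,x,z in W])
```

```text
[np.float64(44.0), np.float64(45.6), np.float64(45.7), np.float64(17.9), np.float64(9.1)]
shift [ 4.7  1.1 16.5] turn [-4.  -6.7  0.9] rows 1.3
shift [ 3.8  0.1 13.2] turn [-3.  -5.   0.2] rows 1.0
shift [ 3.8 -0.1  8.4] turn [-1. -3.  0.] rows 0.5
shift [-16.1  -0.   22.9] turn [0. 0. 0.] rows 0.8
shift [-5.2 -0.   7.4] turn [0. 0. 0.] rows 0.3
```

>>> arm_command:
  motion:
    - [[1.2,0.3,4.1],[-1,-1.7,0.2],0]
    - [[1.2,0.3,4.1],[-1,-1.7,0.2],0]
    - [[1.2,0.3,4.1],[-1,-1.7,0.2],0]
    - [[1.2,0.3,4.1],[-1,-1.7,0.2],0]
    - [[1.3,0,4.4],[-1,-1.7,0],0]
    - [[1.3,0,4.4],[-1,-1.7,0],0]
    - [[1.3,0,4.4],[-1,-1.7,0],0]

```text
time: 23.27
position: [0.6119, -0.0723, 0.0493]
tool_rot: [0.096, 2.244, -0.084]
ft_force: [-7.7, -0.2, 4.4]
grip_width: 1.002
```

Run:
```python
from h import *
s=stl()
W=[(55,0,-.028,.029),(55,0,.0,.029),(55,0,.006,.029)]
seq([(lt(U(x,-.09,z),Rdir(T,r)),Rdir(T,r)) for T,r,x,z in W])
```

```text
t 23.27 U tcp [ -43.  -141.8   49.3] tipU [ -32.1 -142.3   40.6] tilt 51.4 yvec U [ 0.019  0.999 -0.027] F [-7.7 -0.2  4.4] g 1.0
leftTipU [-31.1 -91.3  39.2] [ 1.04  0.32 -1.02  2.41  2.57  0.44 -0.84]
shift [ 7.4  1.2 10.4] turn [-1.8 -3.6  0.6] rows 0.7
shift [-16.1  -0.   22.9] turn [0. 0. 0.] rows 0.8
shift [-3.4 -0.   4.9] turn [0. 0. 0.] rows 0.2
```

Excellent, still in contact (≈8 N) and flipped. Finish the tilt and push in slowly.

>>> arm_command:
  motion:
    - [[2.4,0.4,3.5],[-0.9,-1.8,0.3],0]
    - [[2.4,0.4,3.5],[-0.9,-1.8,0.3],0]
    - [[2.4,0.4,3.5],[0,0,0],0]
    - [[-2.7,0,3.8],[0,0,0],0]
    - [[-2.7,0,3.8],[0,0,0],0]
    - [[-2.7,0,3.8],[0,0,0],0]
    - [[-2.7,0,3.8],[0,0,0],0]

```text
time: 23.85
position: [0.6323, -0.0744, 0.0342]
tool_rot: [0.091, 2.188, -0.047]
ft_force: [-8.2, -1.3, 1.0]
grip_width: 0.999
```

Run:
```python
from h import *
s=stl()
W=[(55,0,.0,.029),(55,0,.006,.029)]
seq([(lt(U(x,-.09,z),Rdir(T,r)),Rdir(T,r)) for T,r,x,z in W])
```

```text
t 23.85 U tcp [ -22.4 -142.3   34.2] tipU [ -11.  -142.3   26.1] tilt 54.5 yvec U [0.004 1.    0.   ] F [-8.2 -1.3  1. ] g 1.0
leftTipU [-10.8 -91.3  26.1] [ 1.06  0.49 -1.01  2.39  2.71  0.55 -0.86]
shift [-8.6  1.3  7.3] turn [-0.2 -0.5 -0.1] rows 0.3
shift [-3.4 -0.   4.9] turn [0. 0. 0.] rows 0.2
```

>>> arm_command:
  motion:
    - [[-2,0,2.85],[0,0,0],0]
    - [[-2,0,2.85],[0,0,0],0]
    - [[-1.75,0,2.45],[0,0,0],0]
    - [[-1.75,0,2.45],[0,0,0],0]
    - [[-1.75,0,2.45],[0,0,0],0]
    - [[0,0,0],[0,0,0],0]

```text
time: 24.35
position: [0.6486, -0.0757, 0.0344]
tool_rot: [0.091, 2.188, -0.047]
ft_force: [-5.2, -1.2, -2.7]
grip_width: 1.0
```

Run:
```python
from h import *
s=stl()
```

```text
t 24.35 U tcp [  -6.1 -142.3   34.4] tipU [   5.3 -142.4   26.3] tilt 54.5 yvec U [0.004 1.    0.   ] F [-5.2 -1.2 -2.7] g 1.0
leftTipU [  5.5 -91.4  26.3] [ 1.02  0.5  -0.99  2.36  2.7   0.55 -0.83]
```

>>> arm_command:
  motion:
    - [[-1.15,0,1.63],[0,0,0],0]
    - [[-1.15,0,1.63],[0,0,0],0]
    - [[-0.6,0,0.8],[0,0,0],0]
    - [[-0.6,0,0.8],[0,0,0],0]
    - [[0,0,0],[0,0,0],0]

```text
time: 24.77
position: [0.6529, -0.076, 0.0338]
tool_rot: [0.09, 2.189, -0.048]
ft_force: [-21.1, -2.0, 11.2]
grip_width: 1.002
```

Run:
```python
from h import *
s=stl()
```

```text
t 24.77 U tcp [  -1.8 -142.3   33.8] tipU [   9.6 -142.3   25.7] tilt 54.5 yvec U [ 0.003  1.    -0.001] F [-21.1  -2.   11.2] g 1.0
leftTipU [  9.8 -91.3  25.6] [ 1.01  0.51 -0.98  2.35  2.69  0.54 -0.82]
```

>>> arm_command:
  motion:
    - [[1.75,0,-2.45],[0,0,0],0]
    - [[3.5,0,-4.9],[0,0,0],0]
    - [[5.8,0,-8],[0,0,0],0]
    - [[5.8,0,-8],[0,0,0],0]
    - [[5.8,0,-8],[0,0,0],0]
    - [[0,0,-10],[0,0,0],0]
    - [[0,0,0],[0,0,0],0]

```text
time: 25.35
position: [0.609, -0.0715, 0.0428]
tool_rot: [0.089, 2.183, -0.045]
ft_force: [0.7, -0.4, -0.1]
grip_width: 0.998
```

Run:
```python
from h import *
s=stl()
im,d=optics.get_image('scene'); cv2.imwrite('pics/s12c.png',cv2.resize(im[130:280,160:360],(800,600)))
seq([(U(-.06,-.15,.1),Rdir(55,0)),(U(-.07,-.2,.12),Rdir(57,12))])
```

```text
t 25.35 U tcp [ -45.9 -141.3   42.8] tipU [ -34.4 -141.3   34.7] tilt 54.8 yvec U [0.001 1.    0.   ] F [ 0.7 -0.4 -0.1] g 1.0
leftTipU [-34.4 -90.3  34.7] [ 1.14  0.44 -1.09  2.45  2.73  0.55 -0.88]
shift [-39.4  -8.8 -44.7] turn [-0.  -0.2 -0.1] rows 1.7
shift [-10.6 -50.  -19.7] turn [12.  -2.   0.2] rows 2.0
```

View pics/s12c.png

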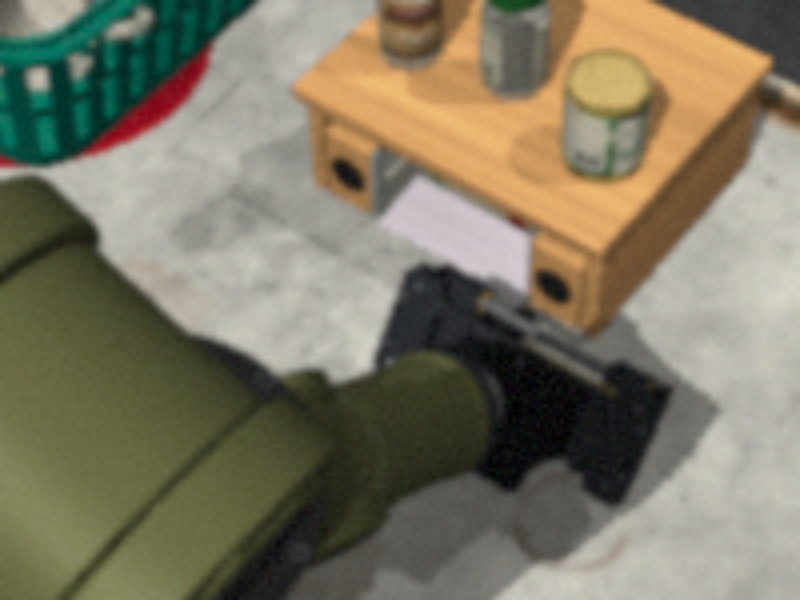

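>>> arm_command:
  motion:
    - [[-13,-9,-22],[2,0,0],0]
    - [[-13,-9,-22],[2,0,0],0]
    - [[-5,-15,-20],[4,0,0],0]
    - [[-5,-15,-20],[4,0,0],0]
    - [[0,0,0],[0,0,0],0]
    - [[0,0,0],[0,0,0],0]
    - [[0,0,0],[0,0,0],0]
    - [[0,0,0],[0,0,0],0]

```text
time: 26.07
position: [0.5898, -0.103, 0.1045]
tool_rot: [0.181, 2.202, -0.212]
ft_force: [0.6, -1.4, 0.2]
grip_width: 0.999
```

Run:
```python
from h import *
s=stl()
im,d=optics.get_image('scene'); cv2.imwrite('pics/s13c.png',cv2.resize(im[120:300,130:370],(800,600)))
q=toU(cloud('scene',d))*1000
for lab,y in(('L',90),('R',-90)):
    k=q[(d>0)&(abs(q[...,1]-y)<15)&(abs(q[...,2]-35)<20)&(q[...,0]>-60)&(q[...,0]<30)]
    print(lab,len(k),np.percentile(k[:,0],[10,50,90]).round(1) if len(k) else '')
k=q[(d>0)&(abs(q[...,1])<50)&(q[...,2]>20)&(q[...,2]<90)&(q[...,0]>0)&(q[...,0]<80)]
print(len(k)); 
from scipy.optimize import least_squares
if len(k)>20: print(least_squares(lambda p:np.hypot(k[:,0]-p[0],k[:,2]-p[1])-45,[77,48],loss='soft_l1',f_scale=2).x)
for n,t in [('scene','spice_a'),('scene','tin_small'),('top','salt_shaker'),('top','spice_b')]:
    if n=='top': optics.get_image('top')
    print(t,[(round(x['conf'],2),cam2world(n,x['location'])[0].round(3)) for x in models.search_frame(n,t)[:2]])
```

```text
t 26.07 U tcp [ -62.5 -174.2  104.5] tipU [ -51.4 -176.4   96.3] tilt 53.9 yvec U [ 0.128  0.988 -0.087] F [ 0.6 -1.4  0.2] g 1.0
leftTipU [ -44.9 -126.    91.8] [ 1.4   0.12 -1.38  2.45  2.34  0.39 -0.76]
L 75 [-0.9  0.9  2.5]
R 32 [-1.1  0.2  2.2]
64
[78.8264361  50.77552658]
spice_a [(0.87, array([0.739, 0.057, 0.183])), (0.72, array([0.725, 0.136, 0.186]))]
tin_small [(0.88, array([ 0.707, -0.029,  0.171])), (0.66, array([0.676, 0.114, 0.022]))]
salt_shaker []
spice_b [(0.77, array([0.741, 0.058, 0.214])), (0.75, array([0.729, 0.136, 0.221]))]
```

View pics/s13c.png

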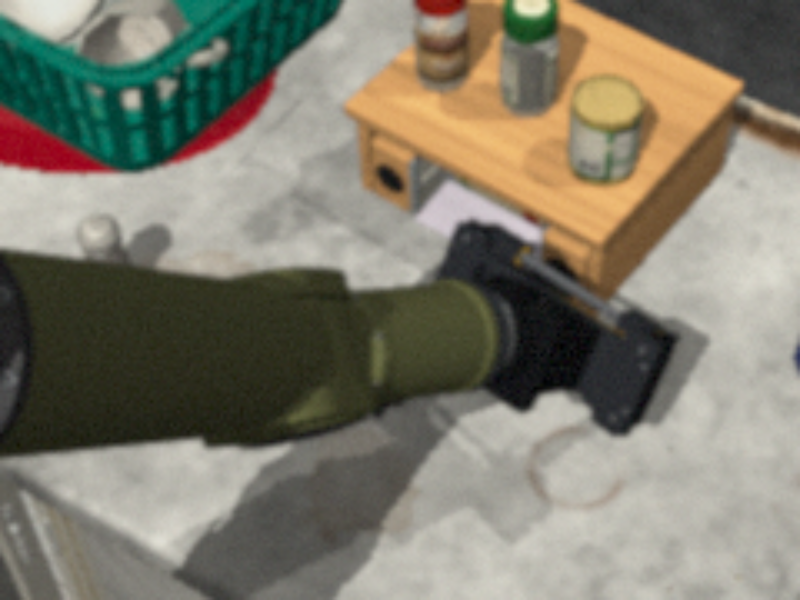

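>>> arm_command:
  motion:
    - [[12,-5,9],[0,0,0],0]
    - [[12,-5,9],[0,0,0],0]
    - [[0,0,0],[0,0,0],0]
    - [[0,0,0],[0,0,0],0]

```text
time: 26.75
position: [0.5924, -0.1157, 0.0773]
tool_rot: [0.184, 2.205, -0.211]
ft_force: [0.4, 0.6, -0.0]
grip_width: 1.001
```

Run:
```python
from h import *
s=stl(); print(abs(s['qd']).max())
im,d=optics.get_image('scene'); q=toU(cloud('scene',d))*1000
k=q[(d>0)&(abs(q[...,1]-90)<15)&(abs(q[...,2]-35)<20)&(q[...,0]>-60)&(q[...,0]<30)]
print(len(k),np.percentile(k[:,0],[10,50,90]).round(1))
ctrl.close_job()
```

```text
t 26.75 U tcp [ -59.  -186.6   77.3] tipU [ -47.9 -188.8   69. ] tilt 53.7 yvec U [ 0.129  0.988 -0.085] F [ 0.4  0.6 -0. ] g 1.0
leftTipU [ -41.3 -138.4   64.7] [ 1.37  0.39 -1.36  2.45  2.32  0.58 -0.55]
0.10794904409809822
75 [-1.   0.7  2.5]
the job is handed in; nothing more can be done
```

The big tin is in its seat and the tray is shut and latched. I handed the job in at about 27 s of the 72 s.

**What I did**
- I pressed the right cheek to its end stop at about 24 N along the push direction. The tray popped fully out.
- I squared the lying tin with a light push on its left end, so it lay centred and aligned with the tray.
- I rolled it slowly up the ramp with both fingers until it dropped into the seat. A fit to the depth picture put its centre within about 2 mm of the seat point.
- I pushed the right cheek shut to the end stop at about 21 N, let go and moved clear.

**Last checks**
- **Tray:** the left cheek front measured about 0.7 mm from the shut position, the same as at the start. The reading did not change over more than 1 s without contact.
- **Tin:** in the shut tray it fitted at about 79 mm behind the front and 51 mm high, against a seat point of 77.5 and 48 mm. Few points were visible for that fit.
- **Robot:** the force reading was about zero, but the wrist and elbow were still moving slightly (up to 0.11 rad/s), and the elbow joint (joint 4) was at the edge of its range. Joint 3 had also touched the edge of its range on the way.
- **Bystanders:** the two spice jars and the small tin measured within about 5 mm of where they were.

**Not confirmed**
- The last network search for the shakers found nothing, because the arm hid them. One still showed in the last picture; the arm never touched either.
- I did not re-measure the bowl, but the arm stayed well away from it.

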